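# Put the stapler away in the lidded chest with a folding stay

### The arm

A 7-joint arm with a two-finger parallel gripper is mounted at the origin on the work surface. World frame = base frame: x ahead of the robot, y to its left, z up, the work surface at z = 0. Lengths are in m, angles in rad, forces in N, time in s.
With the tool pointing down it reaches from about 0.425 to 0.875 m from the base axis. Payload 8.4 kg.
Tool frame: the origin (TCP) lies midway between the tips of the shut fingers; the grasp point (between the pads) lies behind it (r.hold_point_z is the z of the grasp point in the tool frame, in m); z points along the fingers, y is the direction in which the jaws open and shut (so a half turn about z gives the same grasp; the last joint's range is limited). The gripper opens to 85 mm and grips with 20 to 120 N. Pads are 22 mm wide; open, the fingers measure 114 mm over their backs; the gripper's body (76 mm by 85 mm) begins 54 mm behind the grasp point. The pads swing forward as they close: fully open they stand 13 mm farther back than shut.
Start: joints at [1.149, 0.333, 0.04, 1.465, -0.013, 1.343, -0.059], TCP at [0.206, -0.616, 0.231] pointing down, gripper open.
Joint ranges: [-2.58, 2.58], [-0.38, 2.09], [-1.3, 1.39], [0.25, 2.4], [-1.5, 4.64], [0.08, 2.09], [-2.65, 2.65]. Speed limits (rad/s): [2.22, 2.22, 2.79, 2.79, 3.14, 3.14, 3.14].

### API

Orientations are given as a unit quaternion [x, y, z, w].
In Python, from rig import r gives the robot as it stands. The module is installed in compiled form; this text tells all that it offers.
- The arm moves only by the tool send_rows, never from a script. Its argument "motion" is a list of rows, each a list of 2 entries, a list of its own where there are three numbers: the shift along the tool's x, y, z in m, then the turn, a rotation vector about the tool's x, y, z in rad. In form: [[[dx, dy, dz], [rx, ry, rz]], ...]. A call has 1 to 12 rows; each row shifts and turns the commanded pose from where the row before left it, along the tool's axes as they then stand; what a row does not reach is not made up. A row lasts 1/12 s, in which the tool goes at most 41.7 mm and 7.16 degrees, less where a joint would pass 70% of its speed; a pose out of reach is approached as far as the arm can. A call is refused whole if a number of a shift passes 0.0417 or a number of a turn 0.125, either way. A call with a gripper value outside its range is refused whole. "hand" is the closure, from -1 (fully open) to 1 (shut), so that 0 is half open, set as the call begins (left out, the last holds). The fingers move at their own pace and stop on an object; "squeeze" is the grip in N (left out, the last holds). Time passes only in rows, so rows that do not move let the fingers close. It gives the time, the measured TCP pose, the force and the opening at its end, in the units of the state.
- r.get_state(): the state, without advancing time (a new reading comes with each control period).
- r.grab_frame(name): name is "scene" or "top" or "wrist"; returns the picture (400x640x3 uint8, red, green, blue); there is no depth.
- r.camera_params(name): a dict with "camera_matrix" (3x3 intrinsics, pixels), "extrinsics" (4x4, takes a point from camera to world coordinates). Camera axes: x right, y up, looking along -z (the intrinsics and any distortion apply to the point x, -y, -z); pixel columns grow to the right and rows downward; lengths in m; the calibration is good to about 2 mm. A picture is of the moment at which its call begins: read the wrist's pose just before it. camera_params takes no time and is no camera call; for the wrist camera it gives the pose at the moment of the call.
- r.sign_off(): hands the job in, once; it reports no verdict.
The state is a dict: "t": time; "joints": joint angles; "qvel": joint speeds; "joint_torque": joint torques, N m; "tool_pos": TCP position; "tcp_rot": TCP orientation; "ft_force": force on the tool from outside, world axes, zero at the start; "wrist_torque": the same for the moment, N m; "opening": opening from 0.0 (shut) to 1.0 (fully open).
Only numpy, scipy, OpenCV 4.12 (cv2) and the standard library are available. Lean on these libraries where they do the work, as an engineer would, in place of code of your own. Each camera call takes 0.05 s, during which the arm holds its last target.

### The job

Put the stapler away in the wooden chest. Raise the lid by its handle until the folding stay inside locks and holds it up by itself, then set the stapler down on its base on the floor of the chest's large bay, clear of the stay. Then push the stay's knee back towards the hinges, through its dead point (the lid lifts a little as it goes over), fold it and let the lid come down fully shut, without straining the stay or its bracket, dropping the stapler, slamming the lid or shifting the other things on the desk.

Things in the scene. Friction and masses are not known exactly. Their poses are not given: they have to be found in the camera images.
- chest: Beech chest, fixed; 210 mm deep (x), 300 wide (y), rim 100 mm high, walls 12, inner floor 20 mm up (thick base). Origin: centre of underside; x points from the handle side to the hinges, y left, z up. A divider 61 mm high at y = -70 mm closes off a pen bay; the large bay is y -67 to +138, x -93 to +93 mm. The stay folds in the strip y > +70 mm: keep the stapler below that
- lid (a joint): Angle of the lid (18 mm board over the whole chest, 0.9 kg, damped hinges), rad: 0 shut, grows as the front edge rises. The stay's dead point lies somewhere from 1.16 to 1.35, to be felt as a firm stop at the handle; the locked lid rests about 0.05 below it. Raising it at 0.3 rad/s takes about 1.4 Nm. Once the stay is folded well past its dead point the lid sinks shut by itself in 3 to 7 s
- hinge (a point): Middle of the lid's hinge axis, on the rear rim 105 mm behind the chest's centre and 100 mm above the desk; the axis runs along the chest's y
- handle (a point): Middle of the bar of the steel D-handle on the lid's front edge: round bar 12 mm thick along the chest's y, 98 mm free between two posts, 45 mm in front of the edge (39 mm clear gap), 255 mm from the hinge axis, 109 mm above the desk when shut. Swings with the lid; can turn between finger pads
- stay_upper (a joint): Opening of the stay's knee, rad: within 0.1 of 0 lid shut, 2.66 links in line (dead point), 3.11 locked on its stop. A light spring draws it through into the lock from the last few mm of handle travel; let go lower, the lid sinks. Pushing the locked knee back takes about 3 N; below about 2.1 it goes on folding and the lid sinks
- knob (a point): Middle of the black round knob at the knee, 18 mm thick, 40 mm long along the chest's y (y +74 to +114 mm), on the end of the lower link 93 mm from the foot pin. Shut: down inside near the hinges; locked: 15 to 40 mm above the rim, bowed to the handle side. It folds towards the hinges (+x) and down, on an arc about the foot pin
- stay_foot: Stay's foot bracket, 22 x 24 mm steel plate in slots inside the left wall; origin on the foot pin (lower link's pivot, along y), x -30 mm in the chest, 33 to 51 mm above the desk. Only clamped: slips for good if the handle is pulled over some 16 N past the dead point or the locked lid is pressed down. The links (3 x 16 mm steel) bend at 30 N: push, do not clamp
- stapler: Grey and black desk stapler, 115 mm long (its x), 36 mm wide, 58 mm high, 0.28 kg; origin: centre of its underside, z up. Its upper arm is 32 mm wide between 38 and 56 mm above its underside
- jar: Empty glass jar, 72 mm wide, 95 mm high, origin under its centre; to be left alone
- books: Stack of three books, 150 x 210 x 57 mm, origin under its centre; to be left alone
- basket: Red plastic basket with paper, 148 x 198 x 77 mm, origin under its centre; to be left alone
Things that resemble listed ones, but are neither listed nor needed, are in the scene too. Of the things like the stapler, leave any that is orange; of the rest the smaller one is meant.

How it is judged:
On the way, in this order (a step that is already met when the one before it is completed fails the run):
1. the lid is raised and its stay locked (knee opening over 3.0) (value of joint stay_upper above 3 rad and value of joint lid above 1 rad), for 0.3 s.
2. with the lid still locked open, the stapler stands let go on the floor of the large bay (value of joint stay_upper above 3 rad and x of stapler in the frame of chest between -0.085 and 0.085 m and y of stapler in the frame of chest between -0.06 and 0.11 m and z of stapler in the frame of chest below 0.026 m and angle between stapler's own z axis and vertical below 0.15 rad and linear speed of stapler below 0.02 m/s and contact force between the fingers and stapler below 0.05 N), for 0.2 s.
3. the knee is folded back through its dead point (opening under 2.3) (value of joint stay_upper below 2.3 rad), for 0.1 s.
At the end, for the whole second after the job is handed in: The lid is fully shut (under 0.02 rad) over the folded stay; the stapler stands at rest on its base (within 0.15 rad) on the floor of the large bay; the foot bracket has not slipped (within 2 mm) and the jar, books and basket are within 20 mm of where they were (value of joint lid below 0.02 rad and value of joint stay_upper below 0.2 rad and x of stapler in the frame of chest between -0.085 and 0.085 m and y of stapler in the frame of chest between -0.06 and 0.11 m and z of stapler in the frame of chest below 0.026 m and angle between stapler's own z axis and vertical below 0.15 rad and linear speed of stapler below 0.02 m/s); the robot touches nothing.
It fails at once if the stay's foot bracket slipped (over 2 mm) (distance of stay_foot from where it was at the start of the episode above 0.002 m).
It fails at once if the stay was loaded with over 30 N (contact force between any of the fingers, the arm and stay_foot above 30 N).
It fails at once if the lid was slammed (coming down faster than 1.2 rad/s) (velocity of joint lid below -1.2 rad/s).
It fails at once if the stapler was dropped or thrown (over 0.5 m/s out of the hand) (linear speed of stapler above 0.5 m/s and contact force between the fingers and stapler below 0.05 N).
It fails at once if jar, books or basket moved over 20 mm (distance of any of jar, books, basket from where it was at the start of the episode above 0.02 m).
It also fails if it takes over 72 s, if anything falls off the work surface, if the arm or the gripper's body presses on something with over 40 N, if the wrist force passes 120 N, or if a joint passes its speed limit or range.

## Working session

There is one attempt and no reset: what is moved stays moved. The work goes in short steps, Python scripts to look and compute and a tool call to move; the robot and the scene stay as the last step left them, time stands still between calls to the robot, and variables do not carry over. Pictures are saved under pics/ and viewed, and the job is handed in when it is done.

Besides the shell and the picture viewer there is one more tool, called by a JSON object that holds its "method" and its "body". send_rows: Moves the arm, as the interface text tells. Its arguments: {"type":"object","properties":{"motion":{"type":"array"},"hand":{"type":"number"},"squeeze":{"type":"number"}},"required":["motion"]}

```bash
mkdir -p pics
python3 - <<'E'
from rig import r
import cv2
for n in ("scene","top","wrist"):
    p=r.camera_params(n); print(n,p['camera_matrix'],p['extrinsics'].round(4) if hasattr(p['extrinsics'],'round') else p['extrinsics'], [k for k in p])
    f=r.grab_frame(n); cv2.imwrite(f"pics/{n}0.png",f[:,:,::-1])
print(r.get_state()); print(r.hold_point_z)
E
```

```text
scene [[380.86943142   0.         313.61909642]
 [  0.         380.86943142 201.12522089]
 [  0.           0.           1.        ]] [[ 0.3485 -0.4848  0.8022  1.4735]
 [ 0.9372  0.195  -0.2892 -0.3658]
 [-0.0162  0.8526  0.5223  0.7065]
 [ 0.      0.      0.      1.    ]] ['camera_matrix', 'extrinsics']
top [[426.11047258   0.         319.5313935 ]
 [  0.         426.11047258 200.03919576]
 [  0.           0.           1.        ]] [[ 0.0152  0.9973 -0.0717  0.4694]
 [-0.9997  0.0164  0.0159 -0.0059]
 [ 0.017   0.0714  0.9973  1.4403]
 [ 0.      0.      0.      1.    ]] ['camera_matrix', 'extrinsics']
wrist [[315.41086206   0.         315.9268023 ]
 [  0.         315.41086206 199.81856284]
 [  0.           0.           1.        ]] [[ 0.3171  0.9034  0.2886  0.28  ]
 [-0.9484  0.3025  0.0951 -0.5909]
 [-0.0014 -0.3039  0.9527  0.3736]
 [ 0.      0.      0.      1.    ]] ['camera_matrix', 'extrinsics']
{'t': 0.15, 'joints': array([ 1.1488081 ,  0.33370702,  0.03989809,  1.46604756, -0.01338598,
        1.34329326, -0.05850872]), 'qvel': array([-0.0001205 , -0.00287991, -0.0019014 , -0.00153973, -0.00022357,
       -0.00122218, -0.00109045]), 'joint_torque': array([ 2.60131645e-03, -6.59045362e+01,  1.36729963e+00, -4.05867505e+01,
        1.70118758e-02,  9.75391595e-03,  2.64523959e-05]), 'tool_pos': array([ 0.20604099, -0.61611825,  0.23066287]), 'tcp_rot': array([ 9.87007481e-01,  1.60673202e-01, -1.43329504e-04, -5.77137937e-04]), 'ft_force': array([ 0.38656808,  0.25143003, -0.42477114]), 'wrist_torque': array([0.02534067, 0.01379513, 0.05299246]), 'opening': 0.998987078955356}
-0.0187
```

View pics/scene0.png

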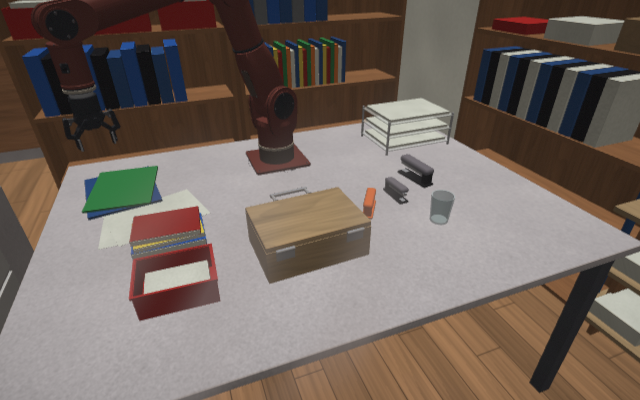

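View pics/top0.png

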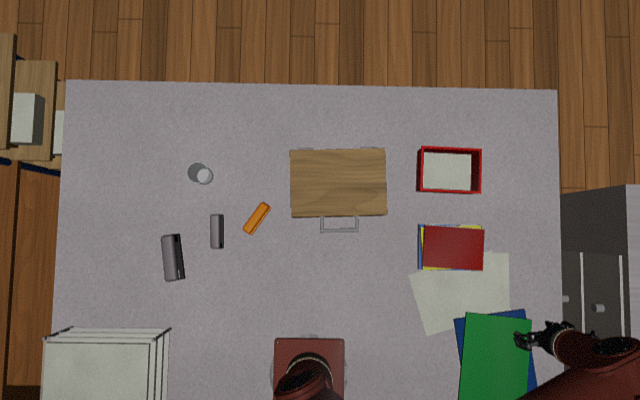

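View pics/wrist0.png

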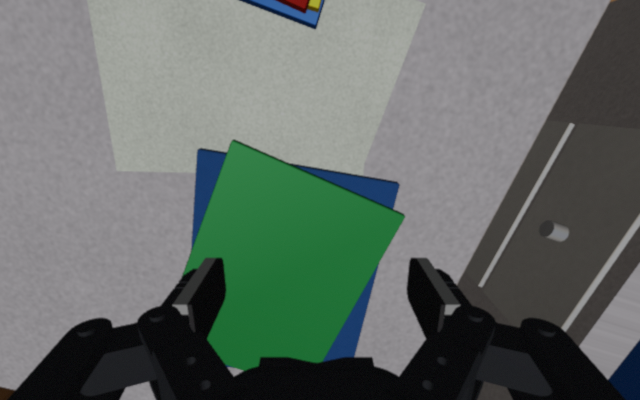

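```bash
cat > h.py <<'E'
import numpy as np, cv2
from rig import r
from scipy.spatial.transform import Rotation as R
def ray(n,uv,P=None):
    P=P or r.camera_params(n); K=P['camera_matrix'];T=np.array(P['extrinsics'])
    d=np.linalg.inv(K)@np.array([uv[0],uv[1],1.]); d=np.array([d[0],-d[1],-d[2]])
    return T[:3,3],T[:3,:3]@d
def onz(n,uv,z,P=None):
    o,d=ray(n,uv,P); return o+d*(z-o[2])/d[2]
def proj(n,p,P=None):
    P=P or r.camera_params(n); T=np.array(P['extrinsics']); c=T[:3,:3].T@(np.array(p)-T[:3,3])
    q=P['camera_matrix']@np.array([c[0],-c[1],-c[2]]); return q[:2]/q[2]
def tri(a,b):
    (o1,d1),(o2,d2)=a,b; d1=d1/np.linalg.norm(d1);d2=d2/np.linalg.norm(d2)
    A=np.stack([d1,-d2],1); s=np.linalg.lstsq(A,o2-o1,rcond=None)[0]
    return (o1+d1*s[0]+o2+d2*s[1])/2, np.linalg.norm(o1+d1*s[0]-o2-d2*s[1])
E
python3 - <<'E'
import cv2,numpy as np
a=cv2.imread('pics/top0.png'); 
cv2.imwrite('pics/c1.png',cv2.resize(a[140:240,280:400],None,fx=6,fy=6,interpolation=cv2.INTER_CUBIC)[:600])
cv2.imwrite('pics/c2.png',cv2.resize(a[190:290,150:280],None,fx=6,fy=6,interpolation=cv2.INTER_CUBIC))
b=cv2.imread('pics/scene0.png')
cv2.imwrite('pics/c3.png',cv2.resize(b[150:230,350:460],None,fx=7,fy=7,interpolation=cv2.INTER_CUBIC))
cv2.imwrite('pics/c4.png',cv2.resize(b[170:280,235:385],None,fx=5,fy=5,interpolation=cv2.INTER_CUBIC))
E
```

```text
(no output)
```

View pics/c1.png

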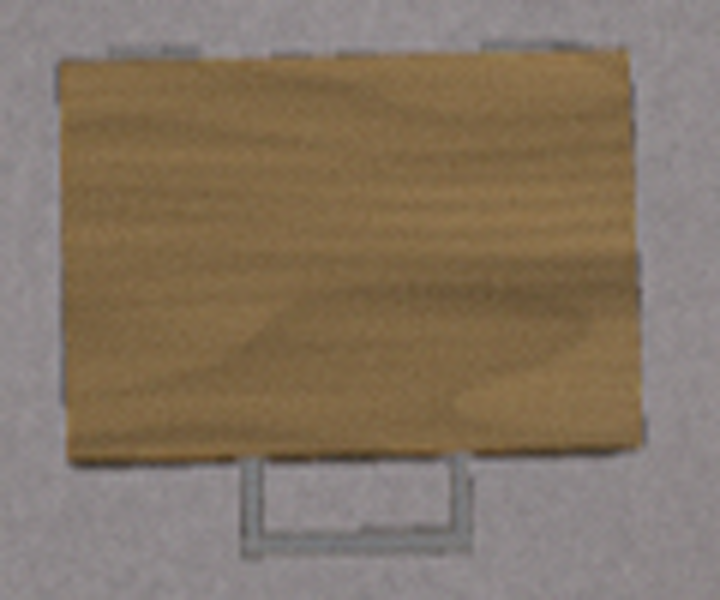

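View pics/c2.png

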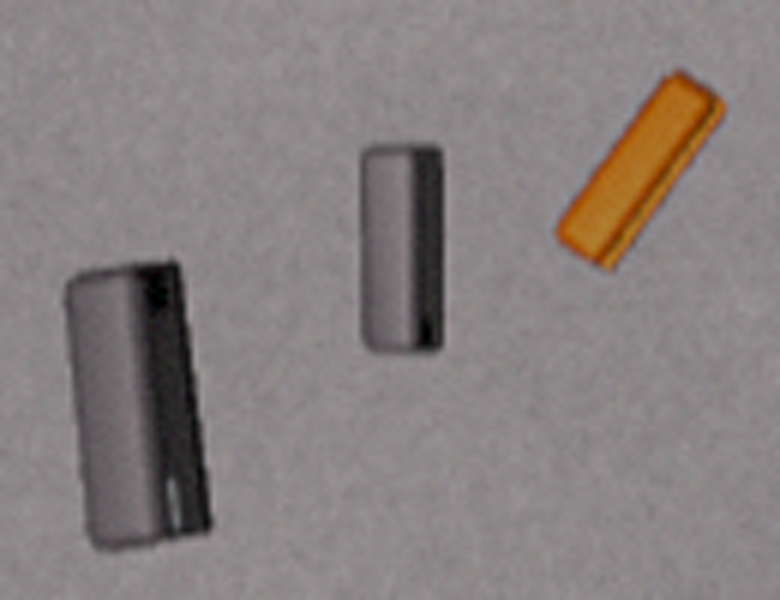

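View pics/c3.png

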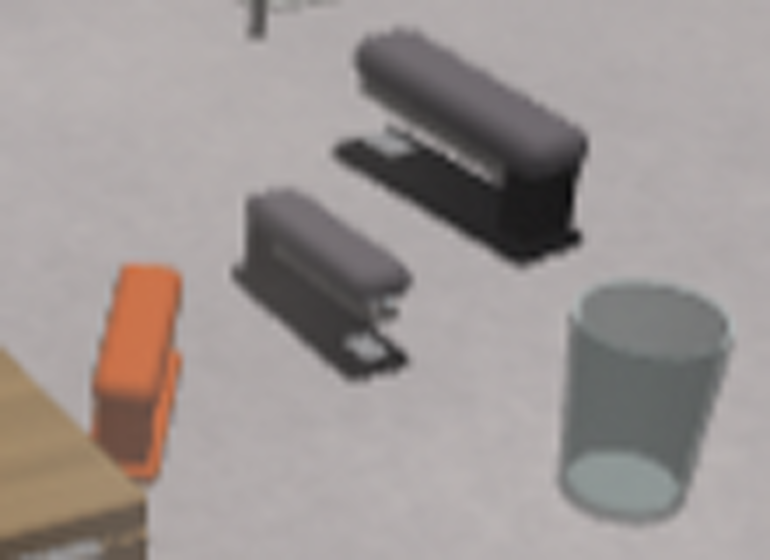

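View pics/c4.png

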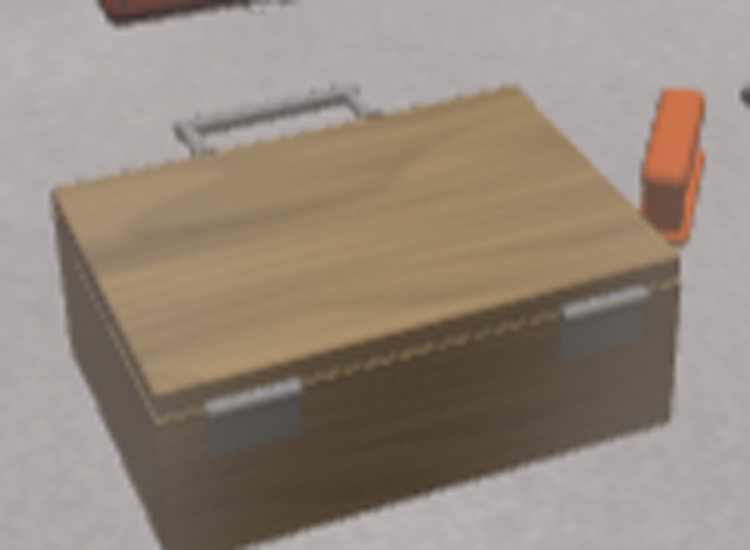

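The staplers in the top view are a small grey one at (217,231), a large dark one at (173,257) and an orange one at (256,218). I rule out the orange one, and of the other two the smaller one at (217,231) is meant. The crops confirm this. The chest lid is at about (338,183), with its handle on the robot side at (339,231).

Run:
```python
from h import *
np.set_printoptions(precision=4,suppress=True)
c=[(60,62),(628,48),(643,446),(70,463)]
C=[onz('top',(280+a/6-.5+.08,140+b/6-.5+.08),.118) for a,b in c]
for p in C: print('lid',p)
cen=np.mean(C,0); print('cen',cen)
yd=(C[0]+C[3]-C[1]-C[2])[:2]; print('yaw y', np.arctan2(-yd[0],yd[1]), np.linalg.norm(yd)/2)
xd=(C[0]+C[1]-C[2]-C[3])[:2]; print('yaw x', np.arctan2(xd[1],xd[0]), np.linalg.norm(xd)/2)
print('bar',[onz('top',(280+a/6-.4,140+b/6-.4),.109) for a,b in [(242,545),(470,543)]])
# scene corners of lid top
s=[(160,395),(680,262),(518,88),(55,190)]
print('scene', [onz('scene',(235+a/5-.4,170+b/5-.4),.118) for a,b in s])
print('bar s',[onz('scene',(235+a/5-.4,170+b/5-.4),.109+.004) for a,b in [(178,130),(355,88)]])
# stapler top: grey arm top z .056
q=[(362,148),(415,146),(415,352),(365,352)]
print('stap top', [onz('top',(150+a/6-.4,190+b/6-.4),.055) for a,b in q])
print('stap base right', [onz('top',(150+a/6-.4,190+b/6-.4),.005) for a,b in [(442,148),(443,352)]])
# base corners in scene
print('stap base scene',[onz('scene',(350+a/7-.4,150+b/7-.4),.006) for a,b in [(232,272),(352,380),(408,360)]])
print('jar',onz('scene',(350+623/7,150+490/7),0))
```

```text
lid [0.7204 0.0693 0.118 ]
lid [ 0.7333 -0.2281  0.118 ]
lid [ 0.5246 -0.2368  0.118 ]
lid [0.5111 0.0599 0.118 ]
cen [ 0.6223 -0.0839  0.118 ]
yaw y 0.04443591199430685 0.29739028504917214
yaw x 0.04329645920286417 0.20920018504226467
bar [array([ 0.4701, -0.0298,  0.109 ]), array([ 0.473 , -0.1484,  0.109 ])]
scene [array([ 0.7364, -0.2256,  0.118 ]), array([0.7284, 0.0655, 0.118 ]), array([0.5199, 0.0609, 0.118 ]), array([ 0.5297, -0.2351,  0.118 ])]
bar s [array([ 0.4818, -0.1494,  0.113 ]), array([ 0.4731, -0.0312,  0.113 ])]
stap top [array([0.5169, 0.3262, 0.055 ]), array([0.5185, 0.2978, 0.055 ]), array([0.4079, 0.2942, 0.055 ]), array([0.4075, 0.321 , 0.055 ])]
stap base right [array([0.5193, 0.2937, 0.005 ]), array([0.4059, 0.2896, 0.005 ])]
stap base scene [array([0.409 , 0.2909, 0.006 ]), array([0.526 , 0.2925, 0.006 ]), array([0.52  , 0.3283, 0.006 ])]
jar [0.651  0.3633 0.    ]
```

```bash
cat >> h.py <<'E'
np.set_printoptions(precision=4,suppress=True)
CH=np.array([0.625,-0.084,0.]); YAW=0.040
def cw(p):  # chest->world
    c,s=np.cos(YAW),np.sin(YAW); return CH+np.array([c*p[0]-s*p[1],s*p[0]+c*p[1],p[2]])
def bar(th):
    r0=np.hypot(.255,.009);a=th+np.arctan2(.009,.255)
    return cw([.105-r0*np.cos(a),0,.1+r0*np.sin(a)])
def rot(yaw,tilt=0,flip=1):
    """tool z down; tool y at azimuth yaw; tilt = rot about tool y"""
    y=np.array([np.cos(yaw),np.sin(yaw),0]);z=np.array([0,0,-1.]);x=np.cross(y,z)
    return R.from_matrix(np.stack([x,y,z],1))*R.from_rotvec([0,tilt,0])
def rows(p,q,n,p0=None,q0=None):
    s=r.get_state(); p0=s['tool_pos'] if p0 is None else p0; q0=R.from_quat(s['tcp_rot']) if q0 is None else q0
    w=(q0.inv()*q).as_rotvec()/n; S=np.eye(3)*0; A=R.identity(); 
    for k in range(n): S=S+A.as_matrix(); A=A*R.from_rotvec(w)
    d=np.linalg.solve(S,q0.inv().apply(np.array(p)-p0))
    print('n',n,'d',d.round(4).tolist(),'w',w.round(4).tolist())
    return d,w
E
python3 - <<'E'
from h import *
print(bar(0), bar(1.25))
rows(bar(0)+[0,0,.12],rot(.04),18)
E
```

```text
[ 0.4751 -0.09    0.109 ] [ 0.6581 -0.0827  0.3448]
n 18 d [0.0347, -0.0059, 0.0001] w [-0.0001, -0.0, -0.0716]
```

{"method": "send_rows", "body": {"motion": [[[0.0347,-0.0059,0],[0,0,-0.0716]],[[0.0347,-0.0059,0],[0,0,-0.0716]],[[0.0347,-0.0059,0],[0,0,-0.0716]],[[0.0347,-0.0059,0],[0,0,-0.0716]],[[0.0347,-0.0059,0],[0,0,-0.0716]],[[0.0347,-0.0059,0],[0,0,-0.0716]],[[0.0347,-0.0059,0],[0,0,-0.0716]],[[0.0347,-0.0059,0],[0,0,-0.0716]],[[0.0347,-0.0059,0],[0,0,-0.0716]]], "hand": 0, "squeeze": 30}}

```text
t: 0.9
tool_pos: [0.429, -0.3963, 0.231]
tcp_rot: [0.884, 0.467, -0.0, -0.0]
ft_force: [0.2, -1.4, 0.4]
opening: 0.499
```

{"method": "send_rows", "body": {"motion": [[[0.0347,-0.0059,0],[0,0,-0.0716]],[[0.0347,-0.0059,0],[0,0,-0.0716]],[[0.0347,-0.0059,0],[0,0,-0.0716]],[[0.0347,-0.0059,0],[0,0,-0.0716]],[[0.0347,-0.0059,0],[0,0,-0.0716]],[[0.0347,-0.0059,0],[0,0,-0.0716]],[[0.0347,-0.0059,0],[0,0,-0.0716]],[[0.0347,-0.0059,0],[0,0,-0.0716]],[[0.0347,-0.0059,0],[0,0,-0.0716]],[[0,0,0],[0,0,0]],[[0,0,0],[0,0,0]]]}}

```text
t: 1.82
tool_pos: [0.4742, -0.0881, 0.2315]
tcp_rot: [0.691, 0.723, -0.0, 0.0]
ft_force: [0.3, -1.3, 0.8]
opening: 0.498
```

Run:
```python
from h import *
P=r.camera_params('wrist'); cv2.imwrite('pics/w1.png',r.grab_frame('wrist')[:,:,::-1])
import pickle; pickle.dump(P,open('w1.pkl','wb'))
s=r.get_state(); print(s['t'],s['tool_pos'],R.from_quat(s['tcp_rot']).as_matrix(),s['ft_force'],s['opening'],s['joints'])
rows(bar(0)+[0,0,.12],rot(.04),2)
print(proj('wrist',bar(0),P),proj('wrist',cw([-.15,.05,.109]),P),proj('wrist',cw([-.15,-.05,.109]),P))
```

```text
1.8667 [ 0.4741 -0.0898  0.2314] [[-0.0414  0.9991  0.0001]
 [ 0.9991  0.0414 -0.0006]
 [-0.0006  0.     -1.    ]] [-0.3506 -0.0023  0.165 ] 0.5022040624764409 [ 0.5874  0.0177 -0.4934  1.8361  0.0094  1.2899  0.1328]
n 2 d [-0.0001, 0.0005, 0.0012] w [0.0, 0.0003, 0.0007]
[316.725  195.0649] [317.0419 137.5269] [316.4412 246.6136]
```

View pics/w1.png

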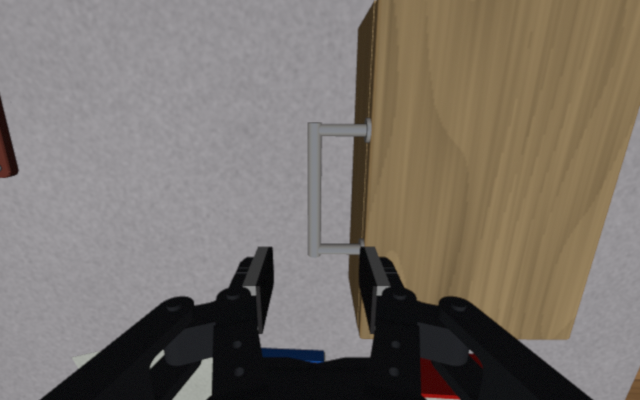

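Run:
```python
from h import *
import pickle; P=pickle.load(open('w1.pkl','rb'))
for z,l in [(.109,[(314.5,123),(314.5,256),(314.5,190)]),(.118,[(361,338),(574,338.5),(376,5)])]:
  for q in l: print(q,onz('wrist',q,z,P))
a=cv2.imread('pics/w1.png'); cv2.imwrite('pics/w1c.png',cv2.resize(a[110:360,280:600],None,fx=2.4,fy=2.4,interpolation=cv2.INTER_CUBIC))
# top-cam points for chest corners, at symmetrical
```

```text
(314.5, 123) [ 0.4705 -0.0284  0.109 ]
(314.5, 256) [ 0.4757 -0.1497  0.109 ]
(314.5, 190) [ 0.473  -0.0855  0.109 ]
(361, 338) [ 0.5256 -0.2336  0.118 ]
(574, 338.5) [ 0.7375 -0.2249  0.118 ]
(376, 5) [0.5108 0.0561 0.118 ]
```

View pics/w1c.png

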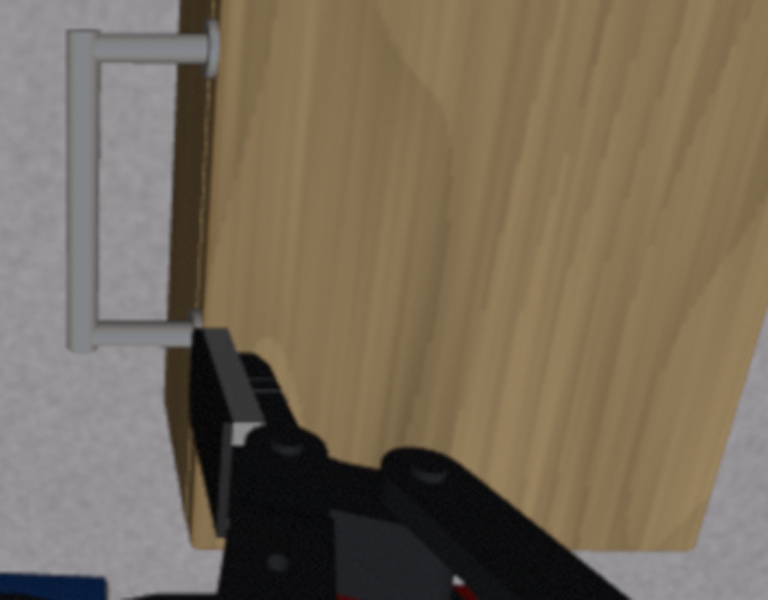

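```bash
sed -i 's/^CH=.*/CH=np.array([0.6235,-0.083,0.]); YAW=0.042/' h.py
python3 - <<'E'
from h import *
print(bar(0)); rows(bar(0)+[0,0,-.019],rot(.042),8)
E
```

```text
[ 0.4736 -0.0893  0.109 ]
n 8 d [0.0001, -0.0001, 0.0177] w [0.0, 0.0001, -0.0001]
```

{"method": "send_rows", "body": {"motion": [[[0,0,0.0177],[0,0,0]],[[0,0,0.0177],[0,0,0]],[[0,0,0.0177],[0,0,0]],[[0,0,0.0177],[0,0,0]],[[0,0,0.0177],[0,0,0]],[[0,0,0.0177],[0,0,0]],[[0,0,0.0177],[0,0,0]],[[0,0,0.0177],[0,0,0]],[[0,0,0],[0,0,0]]]}}

```text
t: 2.62
tool_pos: [0.472, -0.0912, 0.0864]
tcp_rot: [0.694, 0.72, -0.001, -0.002]
ft_force: [-0.8, 0.7, 0.2]
opening: 0.502
```

{"method": "send_rows", "body": {"motion": [[[0,0,0],[0,0,0]],[[0,0,0],[0,0,0]],[[0,0,0],[0,0,0]],[[0,0,0],[0,0,0]],[[0,0,0],[0,0,0]],[[0,0,0],[0,0,0]]], "hand": 1, "squeeze": 30}}

```text
t: 3.12
tool_pos: [0.4727, -0.0908, 0.0906]
tcp_rot: [0.693, 0.721, -0.001, -0.001]
ft_force: [-9.5, -1.1, 7.5]
opening: 0.125
```

Run:
```python
from h import *
s=r.get_state(); print(s)
cv2.imwrite('pics/w2.png',r.grab_frame('wrist')[:,:,::-1])
```

```text
{'t': 3.1167, 'joints': array([ 0.5633,  0.1585, -0.4989,  2.0062,  0.0914,  1.0007,  0.0597]), 'qvel': array([-0.0015, -0.0012, -0.0004,  0.0001,  0.0007,  0.0008, -0.0009]), 'joint_torque': array([ -1.2086, -41.5251,  -3.4512, -38.0268,  -0.2472,  -3.4515,
        -0.0065]), 'tool_pos': array([ 0.4727, -0.0908,  0.0906]), 'tcp_rot': array([ 0.6929,  0.721 , -0.0014, -0.0006]), 'ft_force': array([-9.5477, -1.097 ,  7.495 ]), 'wrist_torque': array([-0.1538,  2.0796,  0.0264]), 'opening': 0.12450914350642087}
```

View pics/w2.png

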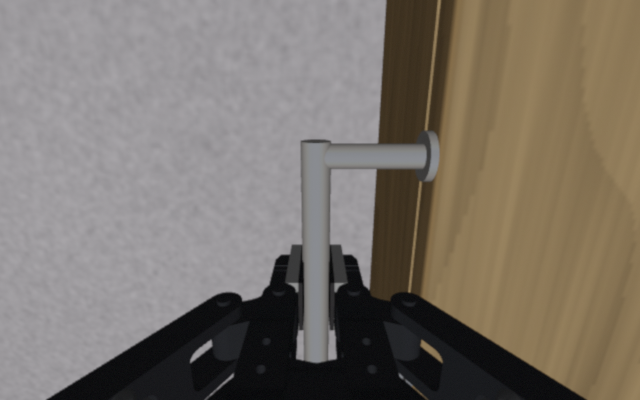

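Run:
```python
import numpy as np
r0=np.hypot(.255,.009);a0=np.arctan2(.009,.255)
th=np.arange(0,37)*.03
y=np.round(-r0*np.cos(th+a0),4);z=np.round(-r0*np.sin(th+a0),4)
L=[[[0,round(float(b),4),round(float(c),4)],[0,0,0]] for b,c in zip(np.diff(y),np.diff(z))]
for i in range(0,36,12): print(L[i:i+12])
```

```text
[[[0, 0.0004, -0.0076], [0, 0, 0]], [[0, 0.0006, -0.0077], [0, 0, 0]], [[0, 0.0008, -0.0076], [0, 0, 0]], [[0, 0.0011, -0.0076], [0, 0, 0]], [[0, 0.0013, -0.0075], [0, 0, 0]], [[0, 0.0015, -0.0075], [0, 0, 0]], [[0, 0.0018, -0.0075], [0, 0, 0]], [[0, 0.0019, -0.0074], [0, 0, 0]], [[0, 0.0022, -0.0073], [0, 0, 0]], [[0, 0.0024, -0.0073], [0, 0, 0]], [[0, 0.0027, -0.0071], [0, 0, 0]], [[0, 0.0028, -0.0072], [0, 0, 0]]]
[[[0, 0.0031, -0.007], [0, 0, 0]], [[0, 0.0032, -0.0069], [0, 0, 0]], [[0, 0.0035, -0.0068], [0, 0, 0]], [[0, 0.0037, -0.0067], [0, 0, 0]], [[0, 0.0038, -0.0066], [0, 0, 0]], [[0, 0.0041, -0.0065], [0, 0, 0]], [[0, 0.0043, -0.0064], [0, 0, 0]], [[0, 0.0044, -0.0062], [0, 0, 0]], [[0, 0.0047, -0.0061], [0, 0, 0]], [[0, 0.0048, -0.006], [0, 0, 0]], [[0, 0.005, -0.0058], [0, 0, 0]], [[0, 0.0051, -0.0056], [0, 0, 0]]]
[[[0, 0.0054, -0.0055], [0, 0, 0]], [[0, 0.0054, -0.0053], [0, 0, 0]], [[0, 0.0057, -0.0052], [0, 0, 0]], [[0, 0.0058, -0.005], [0, 0, 0]], [[0, 0.0059, -0.0048], [0, 0, 0]], [[0, 0.0061, -0.0046], [0, 0, 0]], [[0, 0.0063, -0.0045], [0, 0, 0]], [[0, 0.0063, -0.0043], [0, 0, 0]], [[0, 0.0065, -0.004], [0, 0, 0]], [[0, 0.0066, -0.0039], [0, 0, 0]], [[0, 0.0067, -0.0037], [0, 0, 0]], [[0, 0.0068, -0.0034], [0, 0, 0]]]
```

{"method": "send_rows", "body": {"motion": [[[0,0.0004,-0.0076],[0,0,0]],[[0,0.0006,-0.0077],[0,0,0]],[[0,0.0008,-0.0076],[0,0,0]],[[0,0.0011,-0.0076],[0,0,0]],[[0,0.0013,-0.0075],[0,0,0]],[[0,0.0015,-0.0075],[0,0,0]],[[0,0.0018,-0.0075],[0,0,0]],[[0,0.0019,-0.0074],[0,0,0]],[[0,0.0022,-0.0073],[0,0,0]],[[0,0.0024,-0.0073],[0,0,0]],[[0,0.0027,-0.0071],[0,0,0]],[[0,0.0028,-0.0072],[0,0,0]]]}}

```text
t: 4.17
tool_pos: [0.4911, -0.09, 0.1793]
tcp_rot: [0.693, 0.721, -0.002, -0.002]
ft_force: [-11.8, -3.0, -1.1]
opening: 0.122
```

Run:
```python
from h import *
s=r.get_state(); print(s['t'],s['tool_pos'],s['tcp_rot'],s['ft_force'],s['wrist_torque'],s['opening'])
p=s['tool_pos']+[0,0,.019]; print(bar(.36), p)
```

```text
4.1667 [ 0.4911 -0.09    0.1793] [ 0.6929  0.721  -0.0021 -0.0017] [-11.8077  -2.974   -1.0581] [-0.4643  2.5974  0.0034] 0.1216051088791457
[ 0.4931 -0.0885  0.1983] [ 0.4911 -0.09    0.1983]
```

{"method": "send_rows", "body": {"motion": [[[0,0.0011,-0.007],[0,0,0]],[[0,0.0022,-0.0069],[0,0,0]],[[0,0.0035,-0.0068],[0,0,0]],[[0,0.0037,-0.0067],[0,0,0]],[[0,0.0038,-0.0066],[0,0,0]],[[0,0.0041,-0.0065],[0,0,0]],[[0,0.0043,-0.0064],[0,0,0]],[[0,0.0044,-0.0062],[0,0,0]],[[0,0.0047,-0.0061],[0,0,0]],[[0,0.0048,-0.006],[0,0,0]],[[0,0.005,-0.0058],[0,0,0]],[[0,0.0051,-0.0056],[0,0,0]]]}}

```text
t: 5.17
tool_pos: [0.5385, -0.0881, 0.2568]
tcp_rot: [0.693, 0.721, -0.002, -0.001]
ft_force: [-16.9, -3.6, 7.6]
opening: 0.129
```

Run:
```python
from h import *
s=r.get_state(); print(s['t'],s['tool_pos'],s['tcp_rot'],s['ft_force'],s['wrist_torque'],s['opening'])
p=s['tool_pos']+[0,0,.019]; print(bar(.72), p)
```

```text
5.1667 [ 0.5385 -0.0881  0.2568] [ 0.6929  0.721  -0.002  -0.0013] [-16.8718  -3.5727   7.613 ] [-0.7286  3.727   0.0968] 0.12877369587661452
[ 0.5428 -0.0864  0.2749] [ 0.5385 -0.0881  0.2758]
```

{"method": "send_rows", "body": {"motion": [[[0,0.0034,-0.007],[0,0,0]],[[0,0.0044,-0.0063],[0,0,0]],[[0,0.0047,-0.0057],[0,0,0]],[[0,0.0058,-0.005],[0,0,0]],[[0,0.0059,-0.0048],[0,0,0]],[[0,0.0061,-0.0046],[0,0,0]],[[0,0.0063,-0.0045],[0,0,0]],[[0,0.0063,-0.0043],[0,0,0]]]}}

```text
t: 5.83
tool_pos: [0.5837, -0.0862, 0.298]
tcp_rot: [0.693, 0.721, -0.0, -0.0]
ft_force: [0.3, -5.2, -8.2]
opening: 0.123
```

```bash
cat >> h.py <<'E'
def rep():
    s=r.get_state(); p=s['tool_pos']+R.from_quat(s['tcp_rot']).apply([0,0,-.019])
    H=cw([.105,0,.1]); xd=np.array([np.cos(YAW),np.sin(YAW),0]); f=s['ft_force']
    dx=(p-H)@xd; dz=p[2]-.1; a=np.arctan2(dz,-dx); 
    ur=np.array([-np.cos(a),np.sin(a)]); ut=np.array([np.sin(a),np.cos(a)]); F=np.array([f@xd,f[2]])
    print('t',s['t'],'p',p,'th',a-.0353,'rad',np.hypot(dx,dz),'f',f,'Frad',F@ur,'Ftan',F@ut,'open',s['opening'],'q',s['tcp_rot'])
E
python3 - <<'E'
from h import *
rep()
P=np.array([(0.4727,0.1096),(0.4911,.1983),(.5385,.2758),tuple((r.get_state()['tool_pos']+[0,0,.019])[[0,2]])])
A=np.c_[2*P,np.ones(4)]; b=(P**2).sum(1); x=np.linalg.lstsq(A,b,rcond=None)[0]; print(x[:2],np.sqrt(x[2]+x[:2]@x[:2]))
E
```

```text
t 5.8333 p [ 0.5837 -0.0862  0.317 ] th 0.9468103892116755 rad 0.26091783987952716 f [ 0.3147 -5.1919 -8.2468] Frad -6.912141113890986 Ftan -4.498945880897883 open 0.12306247403664014 q [ 0.6928  0.7211 -0.0003 -0.0001]
[0.7391 0.1004] 0.2665661618667653
```

{"method": "send_rows", "body": {"motion": [[[0,0.0042,-0.0028],[0,0,0]],[[0,0.0043,-0.0027],[0,0,0]],[[0,0.0044,-0.0026],[0,0,0]],[[0,0.0044,-0.0025],[0,0,0]],[[0,0.0045,-0.0025],[0,0,0]],[[0,0.0045,-0.0024],[0,0,0]],[[0,0.0046,-0.0023],[0,0,0]],[[0,0.0046,-0.0021],[0,0,0]]]}}

```text
t: 6.5
tool_pos: [0.6189, -0.0847, 0.319]
tcp_rot: [0.693, 0.721, -0.0, 0.0]
ft_force: [-2.5, -5.2, -1.5]
opening: 0.126
```

Run:
```python
from h import *
rep()
cv2.imwrite('pics/w3.png',r.grab_frame('wrist')[:,:,::-1])
cv2.imwrite('pics/t3.png',r.grab_frame('top')[:,:,::-1])
rep()
```

```text
t 6.5 p [ 0.6189 -0.0847  0.338 ] th 1.103761720546129 rad 0.2620125100115242 f [-2.4708 -5.2493 -1.5092] Frad -0.24551121053617592 Ftan -3.073754633501551 open 0.12564563092761796 q [ 0.6929  0.7211 -0.0002  0.0003]
t 6.6 p [ 0.6196 -0.0847  0.3383] th 1.1066436664529733 rad 0.26204248552249115 f [-1.4464 -5.2268 -0.9904] Frad -0.20855000696845064 Ftan -1.925683038847778 open 0.1276610753830215 q [0.6928 0.7211 0.0003 0.0008]
```

View pics/w3.png

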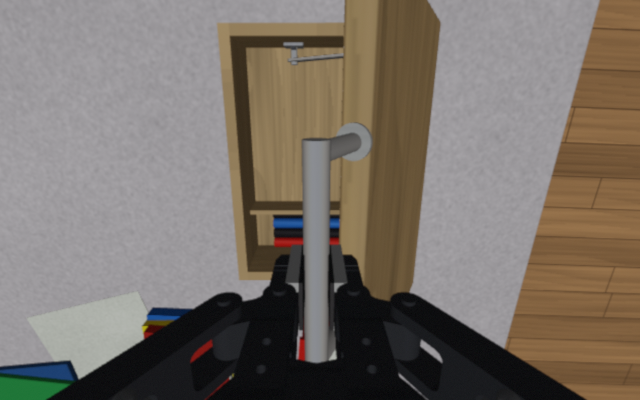

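View pics/t3.png

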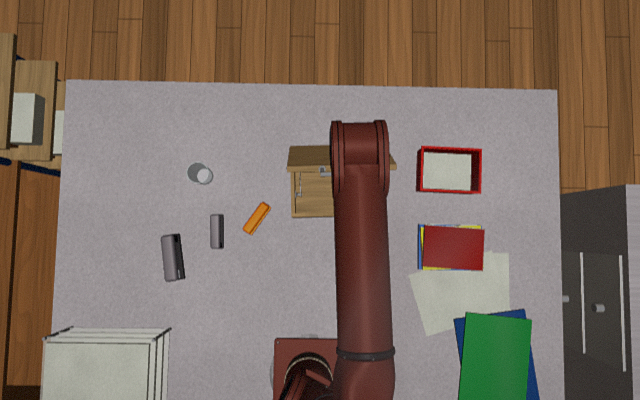

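{"method": "send_rows", "body": {"motion": [[[0,0.0023,-0.001],[0,0,0]],[[0,0.0023,-0.001],[0,0,0]],[[0,0.0023,-0.001],[0,0,0]]]}}

```text
t: 6.85
tool_pos: [0.6259, -0.0845, 0.3223]
tcp_rot: [0.693, 0.721, -0.0, 0.001]
ft_force: [-2.9, -4.5, -1.4]
opening: 0.123
```

Run:
```python
from h import *
rep()
```

```text
t 6.85 p [ 0.6259 -0.0845  0.3413] th 1.1331436673903141 rad 0.2622064157314923 f [-2.9414 -4.4645 -1.3809] Frad -0.04638890329334159 Ftan -3.4173465497323234 open 0.12272711105047954 q [ 0.6929  0.7211 -0.      0.0006]
```

{"method": "send_rows", "body": {"motion": [[[0,0.0018,-0.0008],[0,0,0]],[[0,0.001,-0.0004],[0,0,0]]]}}

```text
t: 7.02
tool_pos: [0.6288, -0.0844, 0.3235]
tcp_rot: [0.693, 0.721, 0.0, 0.001]
ft_force: [-3.1, -5.2, -1.1]
opening: 0.129
```

Run:
```python
from h import *
rep()
```

```text
t 7.0167 p [ 0.6288 -0.0843  0.3425] th 1.1451930883538037 rad 0.2622435418504524 f [-3.0916 -5.2498 -1.114 ] Frad 0.22889121441230606 Ftan -3.484277054920092 open 0.12867336405243315 q [0.6929 0.721  0.0001 0.0007]
```

{"method": "send_rows", "body": {"motion": [[[0,0.0014,-0.0006],[0,0,0]],[[0,0.0014,-0.0005],[0,0,0]]]}}

```text
t: 7.18
tool_pos: [0.6315, -0.0843, 0.3248]
tcp_rot: [0.693, 0.721, 0.0, 0.001]
ft_force: [-2.1, -4.4, 0.5]
opening: 0.125
```

{"method": "send_rows", "body": {"motion": [[[0,0.0014,-0.0006],[0,0,0]],[[0,0.0014,-0.0005],[0,0,0]]]}}

```text
t: 7.35
tool_pos: [0.6343, -0.0841, 0.3259]
tcp_rot: [0.693, 0.721, 0.0, 0.001]
ft_force: [-3.4, -5.5, 0.6]
opening: 0.126
```

{"method": "send_rows", "body": {"motion": [[[0,0.0014,-0.0005],[0,0,0]],[[0,0.0014,-0.0005],[0,0,0]]]}}

```text
t: 7.52
tool_pos: [0.6372, -0.084, 0.3271]
tcp_rot: [0.693, 0.721, 0.0, 0.001]
ft_force: [-2.7, -4.5, 2.5]
opening: 0.125
```

{"method": "send_rows", "body": {"motion": [[[0,0.0013,-0.0005],[0,0,0]],[[0,0.0013,-0.0005],[0,0,0]]]}}

```text
t: 7.68
tool_pos: [0.6397, -0.084, 0.3281]
tcp_rot: [0.693, 0.721, 0.0, 0.001]
ft_force: [-2.7, -4.7, 0.7]
opening: 0.127
```

{"method": "send_rows", "body": {"motion": [[[0,0.0014,-0.0005],[0,0,0]],[[0,0.0014,-0.0005],[0,0,0]]]}}

```text
t: 7.85
tool_pos: [0.6426, -0.0838, 0.3292]
tcp_rot: [0.693, 0.721, 0.0, 0.001]
ft_force: [-2.6, -4.2, 1.5]
opening: 0.124
```

Run:
```python
from h import *
rep()
cv2.imwrite('pics/w4.png',r.grab_frame('wrist')[:,:,::-1])
```

```text
t 7.85 p [ 0.6425 -0.0838  0.3482] th 1.2018953466068933 rad 0.2626970845308551 f [-2.556  -4.238   1.4684] Frad 2.281947753019645 Ftan -2.100291264839104 open 0.12418588958701847 q [0.6929 0.721  0.0002 0.0009]
```

View pics/w4.png

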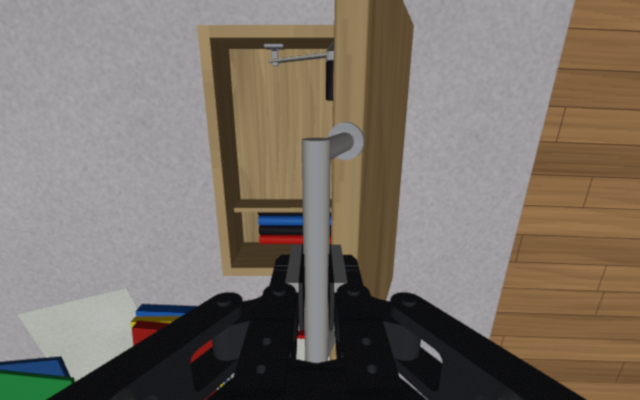

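{"method": "send_rows", "body": {"motion": [[[0,0.0014,-0.0005],[0,0,0]],[[0,0.0014,-0.0004],[0,0,0]]]}}

```text
t: 8.07
tool_pos: [0.6453, -0.0837, 0.3302]
tcp_rot: [0.693, 0.721, 0.0, 0.001]
ft_force: [-2.8, -3.9, 3.1]
opening: 0.126
```

{"method": "send_rows", "body": {"motion": [[[0,0.0014,-0.0004],[0,0,0]],[[0,0.0014,-0.0005],[0,0,0]]]}}

```text
t: 8.23
tool_pos: [0.6482, -0.0836, 0.3313]
tcp_rot: [0.693, 0.721, 0.0, 0.001]
ft_force: [-2.3, -4.7, 1.7]
opening: 0.123
```

Run:
```python
from h import *
rep()
cv2.imwrite('pics/w5.png',r.grab_frame('wrist')[:,:,::-1])
```

```text
t 8.2333 p [ 0.6481 -0.0835  0.3503] th 1.224606106899302 rad 0.2628723441276266 f [-2.3113 -4.7127  1.7035] Frad 2.388781719492732 Ftan -1.865837195526046 open 0.12253403993321468 q [0.6929 0.721  0.0003 0.0011]
```

View pics/w5.png

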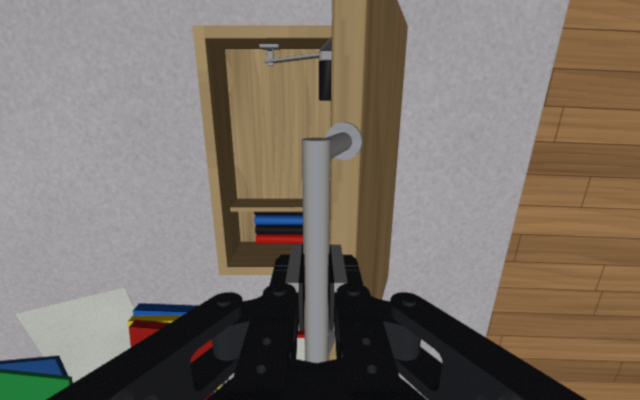

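```bash
cat >> h.py <<'E'
def ony(uv,y,n='wrist',P=None):
    o,d=ray(n,uv,P); c,s=np.cos(YAW),np.sin(YAW); M=np.array([[c,s,0],[-s,c,0],[0,0,1]])
    o=M@(o-CH); d=M@d; return o+d*(y-o[1])/d[1]
E
python3 - <<'E'
from h import *
k=ony((325.5,76),.094); print(k, 'foot', ony((269.5,62),.12),ony((269.5,47),.138))
E
```

```text
[0.033  0.094  0.2098] foot [-0.0307  0.12    0.0552] [-0.0312  0.138   0.0459]
```

{"method": "send_rows", "body": {"motion": [[[0,0.0014,-0.0004],[0,0,0]],[[0,0.0014,-0.0004],[0,0,0]]]}}

```text
t: 8.45
tool_pos: [0.651, -0.0835, 0.3322]
tcp_rot: [0.693, 0.721, 0.0, 0.001]
ft_force: [-3.2, -4.4, 3.9]
opening: 0.128
```

{"method": "send_rows", "body": {"motion": [[[0,0.0014,-0.0004],[0,0,0]],[[0,0.0014,-0.0004],[0,0,0]]]}}

```text
t: 8.62
tool_pos: [0.6538, -0.0833, 0.3329]
tcp_rot: [0.693, 0.721, 0.0, 0.001]
ft_force: [-2.7, -3.9, 3.8]
opening: 0.129
```

Run:
```python
from h import *
rep()
cv2.imwrite('pics/w6.png',r.grab_frame('wrist')[0:200,150:450,::-1])
```

```text
t 8.6167 p [ 0.6538 -0.0833  0.3519] th 1.2469789081549356 rad 0.2627501083868365 f [-2.7109 -3.918   3.8099] Frad 4.469921527401798 Ftan -1.6701861937778186 open 0.1286679375707959 q [0.6929 0.721  0.0004 0.0011]
```

View pics/w6.png

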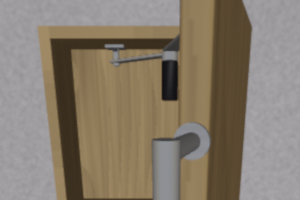

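{"method": "send_rows", "body": {"motion": [[[0,0.0012,-0.0003],[0,0,0]],[[0,0.0012,-0.0003],[0,0,0]]]}}

```text
t: 8.83
tool_pos: [0.6562, -0.0832, 0.3336]
tcp_rot: [0.693, 0.721, 0.001, 0.001]
ft_force: [-3.6, -4.7, 3.7]
opening: 0.127
```

{"method": "send_rows", "body": {"motion": [[[0,0.0012,-0.0003],[0,0,0]],[[0,0.0012,-0.0003],[0,0,0]]]}}

```text
t: 9.0
tool_pos: [0.6586, -0.0831, 0.3343]
tcp_rot: [0.693, 0.721, 0.001, 0.001]
ft_force: [-3.1, -5.2, 3.4]
opening: 0.122
```

Run:
```python
from h import *
rep()
cv2.imwrite('pics/w7.png',r.grab_frame('wrist')[0:200,150:450,::-1])
```

```text
t 9.0 p [ 0.6586 -0.0831  0.3533] th 1.2660485674177515 rad 0.26276128355250966 f [-3.1171 -5.1916  3.3701] Frad 4.135576717187912 Ftan -2.314942364440877 open 0.12213573458543052 q [0.6929 0.721  0.0005 0.0012]
```

View pics/w7.png

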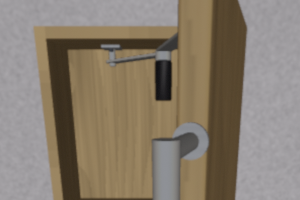

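{"method": "send_rows", "body": {"motion": [[[0,0.0012,-0.0003],[0,0,0]],[[0,0.0012,-0.0003],[0,0,0]]]}}

```text
t: 9.22
tool_pos: [0.661, -0.083, 0.3348]
tcp_rot: [0.693, 0.721, 0.0, 0.001]
ft_force: [-2.3, -4.2, 4.5]
opening: 0.123
```

{"method": "send_rows", "body": {"motion": [[[0,0.0012,-0.0003],[0,0,0]],[[0,0.0012,-0.0003],[0,0,0]]]}}

```text
t: 9.38
tool_pos: [0.6635, -0.0829, 0.3354]
tcp_rot: [0.693, 0.721, 0.001, 0.001]
ft_force: [-3.0, -5.1, 2.6]
opening: 0.121
```

Run:
```python
from h import *
rep()
cv2.imwrite('pics/w8.png',r.grab_frame('wrist')[0:200,150:450,::-1])
```

```text
t 9.3833 p [ 0.6634 -0.0829  0.3544] th 1.2849721178267872 rad 0.26261489648590086 f [-2.9765 -5.1268  2.6267] Frad 3.3352748170738375 Ftan -2.4383687651231942 open 0.12147289577920463 q [0.693  0.721  0.0006 0.0012]
```

View pics/w8.png

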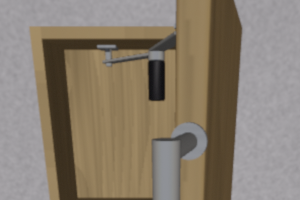

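{"method": "send_rows", "body": {"motion": [[[0,0.0012,-0.0003],[0,0,0]],[[0,0.0012,-0.0002],[0,0,0]]]}}

```text
t: 9.6
tool_pos: [0.6658, -0.0828, 0.336]
tcp_rot: [0.693, 0.721, 0.001, 0.001]
ft_force: [-2.3, -3.9, 4.8]
opening: 0.123
```

{"method": "send_rows", "body": {"motion": [[[0,0.0011,-0.0002],[0,0,0]],[[0,0.001,-0.0002],[0,0,0]]]}}

```text
t: 9.77
tool_pos: [0.668, -0.0828, 0.3364]
tcp_rot: [0.693, 0.721, 0.001, 0.001]
ft_force: [-1.8, -4.8, 2.8]
opening: 0.127
```

Run:
```python
from h import *
rep()
cv2.imwrite('pics/w9.png',r.grab_frame('wrist')[0:200,150:450,::-1])
```

```text
t 9.7667 p [ 0.6679 -0.0827  0.3554] th 1.3024856500378243 rad 0.26250671293933514 f [-1.779  -4.82    2.8113] Frad 3.192491692630677 Ftan -1.2771114910958359 open 0.12669011066719044 q [0.693  0.721  0.0006 0.0012]
```

View pics/w9.png

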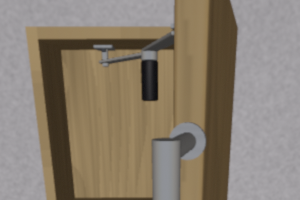

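{"method": "send_rows", "body": {"motion": [[[0,0.0012,-0.0002],[0,0,0]],[[0,0.001,-0.0002],[0,0,0]]]}}

```text
t: 9.98
tool_pos: [0.6702, -0.0826, 0.3369]
tcp_rot: [0.693, 0.721, 0.001, 0.001]
ft_force: [-2.5, -5.2, 4.2]
opening: 0.124
```

{"method": "send_rows", "body": {"motion": [[[0,0.0012,-0.0002],[0,0,0]],[[0,0.0008,-0.0002],[0,0,0]]]}}

```text
t: 10.15
tool_pos: [0.6723, -0.0825, 0.3374]
tcp_rot: [0.693, 0.721, 0.001, 0.001]
ft_force: [-2.7, -5.0, 4.6]
opening: 0.128
```

Run:
```python
from h import *
rep()
cv2.imwrite('pics/w10.png',r.grab_frame('wrist')[0:200,150:450,::-1])
```

```text
t 10.15 p [ 0.6722 -0.0825  0.3564] th 1.3193069105040491 rad 0.26247974015599296 f [-2.6842 -5.0256  4.5827] Frad 5.096535392460975 Ftan -1.84245561687613 open 0.1276985103616852 q [0.6929 0.721  0.0007 0.0014]
```

View pics/w10.png

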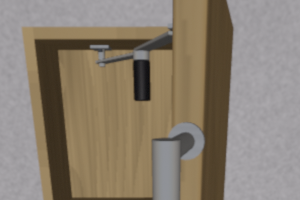

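{"method": "send_rows", "body": {"motion": [[[0,0.001,-0.0002],[0,0,0]],[[0,0.0006,-0.0001],[0,0,0]]]}}

```text
t: 10.37
tool_pos: [0.6738, -0.0824, 0.3377]
tcp_rot: [0.693, 0.721, 0.001, 0.001]
ft_force: [-3.0, -4.8, 4.8]
opening: 0.125
```

Run:
```python
from h import *
rep()
cv2.imwrite('pics/w11.png',r.grab_frame('wrist')[0:200,150:450,::-1])
```

```text
t 10.3667 p [ 0.6738 -0.0824  0.3567] th 1.3253189537838956 rad 0.26247812887377225 f [-3.0431 -4.838   4.7681] Frad 5.339860248484038 Ftan -2.177361555691414 open 0.12527617398877824 q [0.693  0.721  0.0007 0.0013]
```

View pics/w11.png

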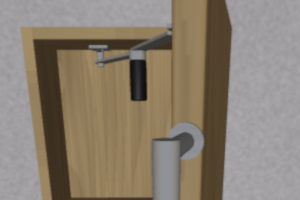

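{"method": "send_rows", "body": {"motion": [[[0,0.001,-0.0002],[0,0,0]],[[0,0.0006,-0.0001],[0,0,0]]]}}

```text
t: 10.58
tool_pos: [0.6754, -0.0824, 0.3379]
tcp_rot: [0.693, 0.721, 0.001, 0.001]
ft_force: [-2.0, -4.3, 4.9]
opening: 0.124
```

{"method": "send_rows", "body": {"motion": [[[0,0.001,-0.0002],[0,0,0]],[[0,0,0],[0,0,0]]]}}

```text
t: 10.75
tool_pos: [0.6762, -0.0824, 0.338]
tcp_rot: [0.693, 0.721, 0.0, 0.001]
ft_force: [-4.1, -4.7, 4.8]
opening: 0.127
```

Run:
```python
from h import *
rep()
cv2.imwrite('pics/w12.png',r.grab_frame('wrist')[0:200,150:450,::-1])
```

```text
t 10.75 p [ 0.6762 -0.0824  0.357 ] th 1.3346159041201084 rad 0.26230950705305595 f [-4.0768 -4.6955  4.8278] Frad 5.582825387314833 Ftan -3.2212139863395084 open 0.12721153799765755 q [0.693  0.721  0.0005 0.0011]
```

View pics/w12.png

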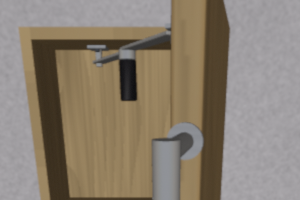

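{"method": "send_rows", "body": {"motion": [[[0,0,0],[0,0,0]],[[0,0,0],[0,0,0]],[[0,0,0],[0,0,0]]]}}

```text
t: 11.05
tool_pos: [0.6762, -0.0823, 0.338]
tcp_rot: [0.693, 0.721, 0.001, 0.001]
ft_force: [-3.3, -4.7, 4.5]
opening: 0.125
```

Run:
```python
from h import *
rep()
cv2.imwrite('pics/w13.png',r.grab_frame('wrist')[0:200,150:450,::-1])
```

```text
t 11.05 p [ 0.6762 -0.0823  0.357 ] th 1.3345056110944116 rad 0.2623106480115733 f [-3.2979 -4.7049  4.4796] Frad 5.086647964624445 Ftan -2.5279332418315215 open 0.1250246656648637 q [0.693  0.721  0.0005 0.0012]
```

View pics/w13.png

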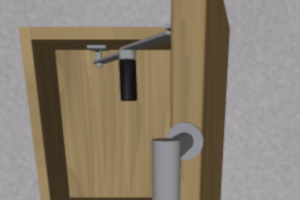

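{"method": "send_rows", "body": {"motion": [[[0,0.001,-0.0002],[0,0,0]],[[0,0,0],[0,0,0]]]}}

```text
t: 11.27
tool_pos: [0.6765, -0.0823, 0.3381]
tcp_rot: [0.693, 0.721, -0.0, 0.001]
ft_force: [-7.1, -4.8, 4.5]
opening: 0.126
```

Run:
```python
from h import *
rep()
cv2.imwrite('pics/w14.png',r.grab_frame('wrist')[0:200,150:450,::-1])
```

```text
t 11.2667 p [ 0.6765 -0.0823  0.3571] th 1.3359499868320652 rad 0.262284294963132 f [-7.1198 -4.7706  4.5448] Frad 5.904419774536416 Ftan -6.267849240275534 open 0.12607750945126703 q [ 0.693   0.721  -0.0001  0.0005]
```

View pics/w14.png

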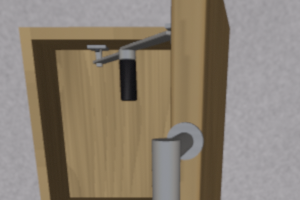

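{"method": "send_rows", "body": {"motion": [[[0,-0.001,0.0002],[0,0,0]],[[0,-0.0005,0.0001],[0,0,0]],[[0,0,0],[0,0,0]]]}}

```text
t: 11.57
tool_pos: [0.6759, -0.0824, 0.338]
tcp_rot: [0.693, 0.721, 0.001, 0.001]
ft_force: [-3.3, -4.2, 3.9]
opening: 0.128
```

Run:
```python
from h import *
rep()
cv2.imwrite('pics/w15.png',r.grab_frame('wrist')[0:200,150:450,::-1])
```

```text
t 11.5667 p [ 0.6758 -0.0824  0.357 ] th 1.3331234103001677 rad 0.262304254890071 f [-3.343  -4.1626  3.907 ] Frad 4.533691256328015 Ftan -2.6578160126116246 open 0.1284387473561147 q [0.693  0.721  0.0007 0.0014]
```

View pics/w15.png

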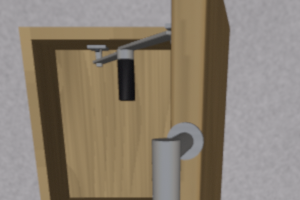

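{"method": "send_rows", "body": {"motion": [[[0,-0.001,0.0002],[0,0,0]],[[0,-0.001,0.0002],[0,0,0]],[[0,-0.001,0.0002],[0,0,0]],[[0,-0.001,0.0002],[0,0,0]]]}}

```text
t: 11.95
tool_pos: [0.6721, -0.0825, 0.3371]
tcp_rot: [0.693, 0.721, 0.001, 0.002]
ft_force: [-1.8, -5.4, 5.2]
opening: 0.124
```

Run:
```python
from h import *
rep()
cv2.imwrite('pics/w16.png',r.grab_frame('wrist')[0:200,150:450,::-1])
```

```text
t 11.95 p [ 0.672  -0.0825  0.3561] th 1.3182468165731707 rad 0.26227823262484634 f [-1.8374 -5.4172  5.1997] Frad 5.522210665822843 Ftan -0.8939157814574061 open 0.1240982124977516 q [0.6929 0.721  0.0009 0.0016]
```

View pics/w16.png

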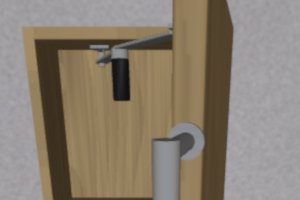

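{"method": "send_rows", "body": {"motion": [[[0,-0.001,0.0002],[0,0,0]],[[0,-0.001,0.0002],[0,0,0]],[[0,-0.001,0.0002],[0,0,0]],[[0,-0.001,0.0003],[0,0,0]],[[0,-0.001,0.0003],[0,0,0]]]}}

```text
t: 12.42
tool_pos: [0.6672, -0.0827, 0.336]
tcp_rot: [0.693, 0.721, 0.001, 0.002]
ft_force: [-1.9, -4.2, 5.4]
opening: 0.124
```

Run:
```python
from h import *
rep()
```

```text
t 12.4167 p [ 0.6671 -0.0827  0.355 ] th 1.2990522961681883 rad 0.26225461284406454 f [-1.9261 -4.2042  5.4223] Frad 5.763547951819496 Ftan -0.7723619420335267 open 0.12400199438267032 q [0.6929 0.721  0.001  0.0017]
```

{"method": "send_rows", "body": {"motion": [[[0,-0.001,0.0002],[0,0,0]],[[0,-0.0005,0.0001],[0,0,0]]]}}

```text
t: 12.58
tool_pos: [0.6656, -0.0828, 0.3356]
tcp_rot: [0.693, 0.721, 0.001, 0.002]
ft_force: [-2.1, -5.3, 4.4]
opening: 0.128
```

Run:
```python
from h import *
rep()
cv2.imwrite('pics/w17.png',r.grab_frame('wrist')[0:200,150:450,::-1])
```

```text
t 12.5833 p [ 0.6656 -0.0828  0.3546] th 1.2930912011144775 rad 0.26227228703650846 f [-2.056  -5.3001  4.4313] Frad 4.848237910641544 Ftan -1.1464670853745906 open 0.12779494215066894 q [0.6929 0.721  0.001  0.0017]
```

View pics/w17.png

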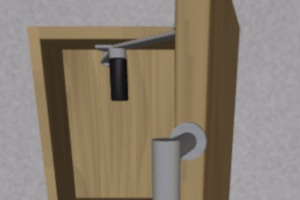

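{"method": "send_rows", "body": {"motion": [[[0,-0.001,0.0003],[0,0,0]],[[0,-0.0005,0.0001],[0,0,0]]]}}

```text
t: 12.8
tool_pos: [0.6642, -0.0828, 0.3352]
tcp_rot: [0.693, 0.721, 0.001, 0.002]
ft_force: [-1.5, -4.5, 5.9]
opening: 0.129
```

Run:
```python
from h import *
rep()
```

```text
t 12.8 p [ 0.6641 -0.0828  0.3542] th 1.287290371357821 rad 0.26224396870808986 f [-1.4606 -4.5302  5.8883] Frad 6.113054824234415 Ftan -0.1524681325546263 open 0.12919463909167908 q [0.6929 0.721  0.001  0.0017]
```

{"method": "send_rows", "body": {"motion": [[[0,-0.001,0.0003],[0,0,0]],[[0,0,0],[0,0,0]]]}}

```text
t: 12.97
tool_pos: [0.6634, -0.0829, 0.335]
tcp_rot: [0.693, 0.721, 0.001, 0.002]
ft_force: [-0.8, -4.5, 6.5]
opening: 0.122
```

Run:
```python
from h import *
rep()
cv2.imwrite('pics/w18.png',r.grab_frame('wrist')[0:200,150:450,::-1])
```

```text
t 12.9667 p [ 0.6633 -0.0829  0.354 ] th 1.284224782183467 rad 0.2622505776930821 f [-0.7584 -4.5448  6.5426] Frad 6.573004906982415 Ftan 0.707995085098371 open 0.12214737620212186 q [0.6929 0.721  0.0013 0.0019]
```

View pics/w18.png

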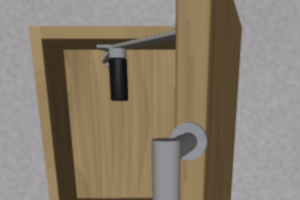

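{"method": "send_rows", "body": {"motion": [[[0,0,0],[0,0,0]],[[0,0,0],[0,0,0]],[[0,0,0],[0,0,0]],[[0,0,0],[0,0,0]]], "hand": 0}}

```text
t: 13.35
tool_pos: [0.6625, -0.0814, 0.3324]
tcp_rot: [0.692, 0.722, 0.0, -0.0]
ft_force: [-0.0, 0.3, -0.1]
opening: 0.498
```

{"method": "send_rows", "body": {"motion": [[[0,0,-0.015],[0,0,0]],[[0,0,-0.03],[0,0,0]],[[0,0,-0.03],[0,0,0]],[[0,0,-0.01],[0,0,0]],[[0,0,0],[0,0,0]]]}}

```text
t: 13.77
tool_pos: [0.6632, -0.0816, 0.4207]
tcp_rot: [0.692, 0.722, 0.002, 0.002]
ft_force: [0.3, 0.2, 1.3]
opening: 0.496
```

Run:
```python
from h import *
rep(); print(r.get_state()['joints'])
P=r.camera_params('wrist')
f=r.grab_frame('wrist')[:,:,::-1]
import pickle; pickle.dump(P,open('w19.pkl','wb'))
cv2.imwrite('pics/w19.png',f)
```

```text
t 13.7667 p [ 0.6631 -0.0816  0.4397] th 1.3453103237716442 rad 0.34595210127268206 f [0.2997 0.1546 1.2708] Frad 1.1900425721625691 Ftan 0.5406607937846772 open 0.49615491019721497 q [0.6923 0.7216 0.0019 0.0017]
[ 0.3739  0.3961 -0.5     1.0336  0.1891  1.748  -0.0169]
```

View pics/w19.png

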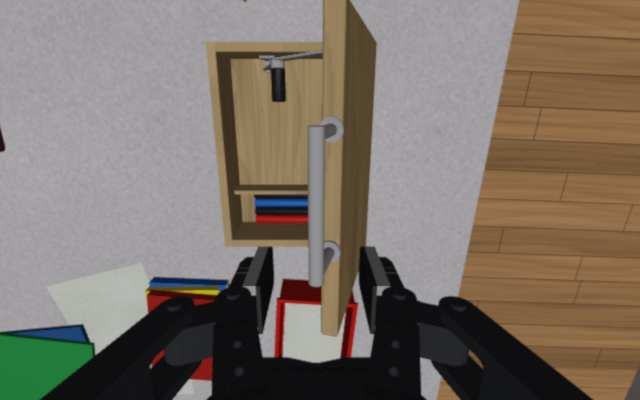

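```bash
cat >> h.py <<'E'
ST=np.array([.465,.310,0.]); SY=.035
def tcp(g,q): return np.array(g)-q.apply([0,0,-.0187])
E
python3 - <<'E'
from h import *
s=r.get_state(); p0=s['tool_pos'].copy()
q1=rot(np.pi/2+SY,-.1); p1=np.array([ST[0]-.03,ST[1],.36])
d,w=rows(p1,q1,22)
q2=rot(np.pi/2+SY,-.2); p2=tcp(ST+[0,0,.046],q2)-.10*q2.apply([0,0,1]); print(p2)
rows(p2,q2,8,p1,q1)
E
```

```text
n 22 d [0.0222, 0.0058, 0.0017] w [-0.0035, -0.0035, -0.071]
[0.4489 0.3094 0.1257]
n 8 d [0.0025, -0.0001, 0.0292] w [0.0, -0.0125, 0.0]
```

{"method": "send_rows", "body": {"motion": [[[0.0222,0.0058,0.0017],[-0.0035,-0.0035,-0.071]],[[0.0222,0.0058,0.0017],[-0.0035,-0.0035,-0.071]],[[0.0222,0.0058,0.0017],[-0.0035,-0.0035,-0.071]],[[0.0222,0.0058,0.0017],[-0.0035,-0.0035,-0.071]],[[0.0222,0.0058,0.0017],[-0.0035,-0.0035,-0.071]],[[0.0222,0.0058,0.0017],[-0.0035,-0.0035,-0.071]],[[0.0222,0.0058,0.0017],[-0.0035,-0.0035,-0.071]],[[0.0222,0.0058,0.0017],[-0.0035,-0.0035,-0.071]],[[0.0222,0.0058,0.0017],[-0.0035,-0.0035,-0.071]],[[0.0222,0.0058,0.0017],[-0.0035,-0.0035,-0.071]],[[0.0222,0.0058,0.0017],[-0.0035,-0.0035,-0.071]]], "hand": -0.5}}

```text
t: 14.73
tool_pos: [0.6276, 0.1623, 0.3922]
tcp_rot: [0.364, 0.931, -0.0, 0.026]
ft_force: [-0.3, 0.6, 0.6]
opening: 0.747
```

{"method": "send_rows", "body": {"motion": [[[0.0222,0.0058,0.0017],[-0.0035,-0.0035,-0.071]],[[0.0222,0.0058,0.0017],[-0.0035,-0.0035,-0.071]],[[0.0222,0.0058,0.0017],[-0.0035,-0.0035,-0.071]],[[0.0222,0.0058,0.0017],[-0.0035,-0.0035,-0.071]],[[0.0222,0.0058,0.0017],[-0.0035,-0.0035,-0.071]],[[0.0222,0.0058,0.0017],[-0.0035,-0.0035,-0.071]],[[0.0222,0.0058,0.0017],[-0.0035,-0.0035,-0.071]],[[0.0222,0.0058,0.0017],[-0.0035,-0.0035,-0.071]],[[0.0222,0.0058,0.0017],[-0.0035,-0.0035,-0.071]],[[0.0222,0.0058,0.0017],[-0.0035,-0.0035,-0.071]],[[0.0222,0.0058,0.0017],[-0.0035,-0.0035,-0.071]]]}}

```text
t: 15.65
tool_pos: [0.4328, 0.3097, 0.3568]
tcp_rot: [-0.019, 0.999, 0.001, 0.048]
ft_force: [0.2, -0.0, 0.2]
opening: 0.752
```

{"method": "send_rows", "body": {"motion": [[[0.0025,0,0.0292],[0,-0.0125,0]],[[0.0025,0,0.0292],[0,-0.0125,0]],[[0.0025,0,0.0292],[0,-0.0125,0]],[[0.0025,0,0.0292],[0,-0.0125,0]],[[0.0025,0,0.0292],[0,-0.0125,0]],[[0,0,0],[0,0,0]],[[0,0,0],[0,0,0]]]}}

```text
t: 16.23
tool_pos: [0.4386, 0.3089, 0.2109]
tcp_rot: [-0.017, 0.997, 0.001, 0.078]
ft_force: [0.5, 1.4, 0.4]
opening: 0.755
```

Run:
```python
from h import *
s=r.get_state(); print(s['t'],s['tool_pos'],R.from_quat(s['tcp_rot']).as_matrix(),s['joints'],s['ft_force'])
P=r.camera_params('wrist')
f=r.grab_frame('wrist')[:,:,::-1]
import pickle; pickle.dump(P,open('w20.pkl','wb'))
cv2.imwrite('pics/w20.png',f)
for q in [[.065,.03],[.5,0]]: pass
for dx in (-.0575,.0575):
  for dy in (-.018,.018): print(proj('wrist',ST+[dx-SY*dy,dy+SY*dx,0.0],P))
cv2.imwrite('pics/t20.png',r.grab_frame('top')[:,:,::-1])
```

```text
16.2333 [0.4386 0.3089 0.2109] [[-0.9872 -0.0339  0.156 ]
 [-0.0337  0.9994  0.0041]
 [-0.1561 -0.0012 -0.9877]] [ 0.1321  0.0966 -0.9354  1.8394  0.2058  1.1392  0.7317] [0.5373 1.364  0.3873]
[298.7294 112.8587]
[332.7019 112.8251]
[301.1469 208.4358]
[330.5654 208.4203]
```

View pics/w20.png

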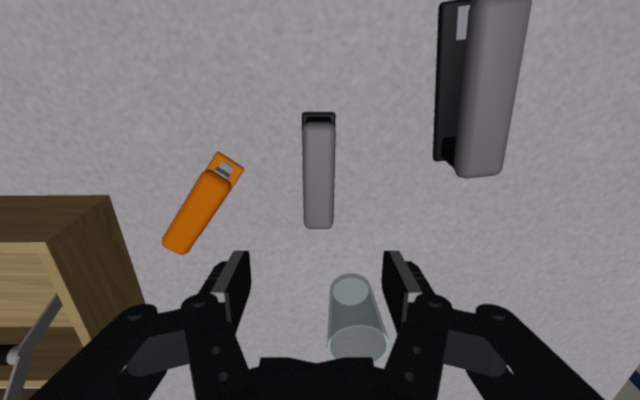

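View pics/t20.png

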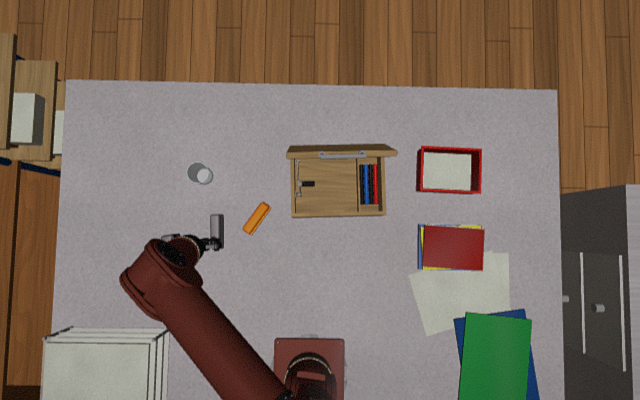

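Run:
```python
from h import *
import pickle; P=pickle.load(open('w20.pkl','rb'))
for z,q in [(.003,(302.5,113)),(.003,(336,113)),(.05,(303,150)),(.05,(335.5,150)),(.05,(304,210)),(.05,(334,210)),(.05,(319,229)),(.055,(319,124))]: print(q,z,onz('wrist',q,z,P))
a=cv2.imread('pics/w20.png'); cv2.imwrite('pics/w20c.png',cv2.resize(a[95:245,270:370],None,fx=4,fy=4,interpolation=cv2.INTER_CUBIC))
```

```text
(302.5, 113) 0.003 [0.4075 0.2941 0.003 ]
(336, 113) 0.003 [0.4063 0.3293 0.003 ]
(303, 150) 0.05 [0.4327 0.2968 0.05  ]
(335.5, 150) 0.05 [0.4317 0.3278 0.05  ]
(304, 210) 0.05 [0.4979 0.2988 0.05  ]
(334, 210) 0.05 [0.4968 0.3302 0.05  ]
(319, 229) 0.05 [0.5207 0.3154 0.05  ]
(319, 124) 0.055 [0.4063 0.311  0.055 ]
```

View pics/w20c.png

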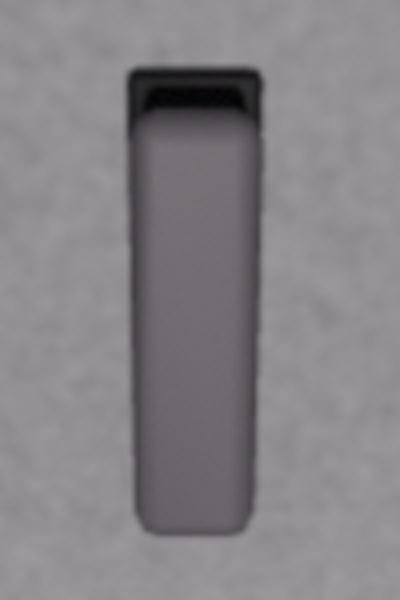

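```bash
sed -i 's/^ST=.*/ST=np.array([.465,.3125,0.]); SY=.035/' h.py
python3 - <<'E'
from h import *
q2=rot(np.pi/2+SY,-.2); p2=tcp(ST+[0,0,.046],q2); print(p2)
rows(p2,q2,10)
E
```

```text
[0.4687 0.3126 0.0277]
n 10 d [0.0005, 0.0001, 0.0188] w [0.0001, -0.0039, -0.0002]
```

{"method": "send_rows", "body": {"motion": [[[0.0005,0.0001,0.0188],[0,-0.004,0]],[[0.0005,0.0001,0.0188],[0,-0.004,0]],[[0.0005,0.0001,0.0188],[0,-0.004,0]],[[0.0005,0.0001,0.0188],[0,-0.004,0]],[[0.0005,0.0001,0.0188],[0,-0.004,0]],[[0.0005,0.0001,0.0188],[0,-0.004,0]],[[0,0,0],[0,0,0]]]}}

```text
t: 16.92
tool_pos: [0.4561, 0.3101, 0.0993]
tcp_rot: [-0.016, 0.996, 0.001, 0.091]
ft_force: [-0.3, 0.3, -0.1]
opening: 0.749
```

Run:
```python
from h import *
s=r.get_state(); print(s['t'],s['tool_pos'],s['ft_force'])
q2=rot(np.pi/2+SY,-.2); p2=tcp(ST+[0,0,.046],q2); print(p2)
rows(p2,q2,4)
```

```text
16.9167 [0.4561 0.3101 0.0993] [-0.265   0.2771 -0.0857]
[0.4687 0.3126 0.0277]
n 4 d [0.0003, 0.0005, 0.0182] w [-0.0003, -0.0044, -0.0007]
```

{"method": "send_rows", "body": {"motion": [[[0.0003,0.0005,0.0182],[0,-0.0044,0]],[[0.0003,0.0005,0.0182],[0,-0.0044,0]],[[0.0003,0.0005,0.0182],[0,-0.0044,0]],[[0.0003,0.0005,0.0182],[0,-0.0044,0]],[[0,0,0],[0,0,0]],[[0,0,0],[0,0,0]]]}}

```text
t: 17.42
tool_pos: [0.4692, 0.3138, 0.0304]
tcp_rot: [-0.016, 0.995, 0.002, 0.101]
ft_force: [-0.4, -0.2, 0.5]
opening: 0.748
```

{"method": "send_rows", "body": {"motion": [[[0,0,0],[0,0,0]],[[0,0,0],[0,0,0]],[[0,0,0],[0,0,0]],[[0,0,0],[0,0,0]],[[0,0,0],[0,0,0]]], "hand": 1, "squeeze": 35}}

```text
t: 17.83
tool_pos: [0.4696, 0.3138, 0.0308]
tcp_rot: [-0.016, 0.995, 0.002, 0.102]
ft_force: [-1.7, -2.2, 8.6]
opening: 0.37
```

Run:
```python
from h import *
s=r.get_state(); print(s['t'],s['tool_pos'],s['tcp_rot'],s['ft_force'],s['wrist_torque'],s['opening'])
cv2.imwrite('pics/w21.png',r.grab_frame('wrist')[:,:,::-1])
```

```text
17.8333 [0.4696 0.3138 0.0308] [-0.0164  0.9946  0.0021  0.102 ] [-1.7164 -2.2491  8.6022] [-0.3103  0.351  -0.0903] 0.36953097014931513
```

View pics/w21.png

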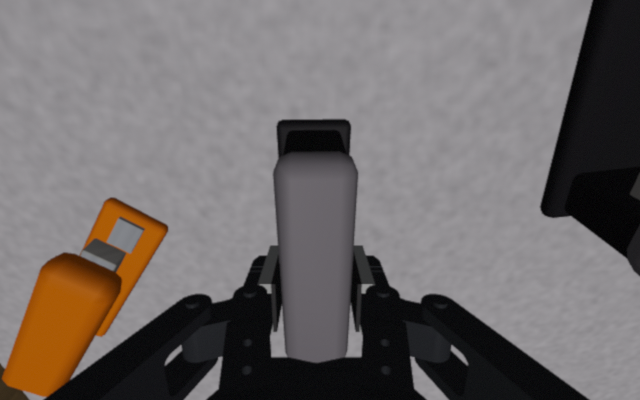

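Run:
```python
from h import *
s=r.get_state(); p0=s['tool_pos'];q=R.from_quat(s['tcp_rot'])
p1=p0+[0,0,.15]; p2=np.r_[cw([-.08,0,0])[:2]+[.005,-.0006],.33]; p3=np.r_[cw([-.015,0,0])[:2]+[.005,-.0006],.13]; p4=p3.copy(); p4[2]=.056
rows(p1,q,8,p0,q); rows(p2,q,16,p1,q); rows(p3,q,12,p2,q); rows(p4,q,8,p3,q); print(p2,p3)
```

```text
n 8 d [-0.0038, 0.0, -0.0184] w [0.0, 0.0, 0.0]
n 16 d [-0.0059, -0.0252, -0.0083] w [0.0, 0.0, 0.0]
n 12 d [-0.0019, 0.0, 0.0174] w [0.0, 0.0, 0.0]
n 8 d [0.0019, -0.0, 0.0091] w [0.0, 0.0, 0.0]
[ 0.5486 -0.087   0.33  ] [ 0.6135 -0.0842  0.13  ]
```

{"method": "send_rows", "body": {"motion": [[[-0.001,0,-0.005],[0,0,0]],[[-0.004,0,-0.019],[0,0,0]],[[-0.004,0,-0.019],[0,0,0]],[[-0.004,0,-0.019],[0,0,0]],[[-0.004,0,-0.0195],[0,0,0]],[[-0.004,0,-0.0195],[0,0,0]],[[-0.005,0,-0.022],[0,0,0]],[[-0.005,0,-0.0242],[0,0,0]]]}}

```text
t: 18.55
tool_pos: [0.4687, 0.313, 0.1805]
tcp_rot: [-0.017, 0.995, 0.002, 0.1]
ft_force: [0.8, 0.6, -2.0]
opening: 0.366
```

Run:
```python
from h import *
s=r.get_state(); print(s['t'],s['tool_pos'],s['tcp_rot'],s['ft_force'],s['wrist_torque'],s['opening'])
cv2.imwrite('pics/w22.png',r.grab_frame('wrist')[:,:,::-1])
```

```text
18.55 [0.4687 0.313  0.1805] [-0.0168  0.9948  0.0016  0.1004] [ 0.8352  0.6329 -1.9985] [ 0.0135  0.2091 -0.0369] 0.3656777071077744
```

View pics/w22.png

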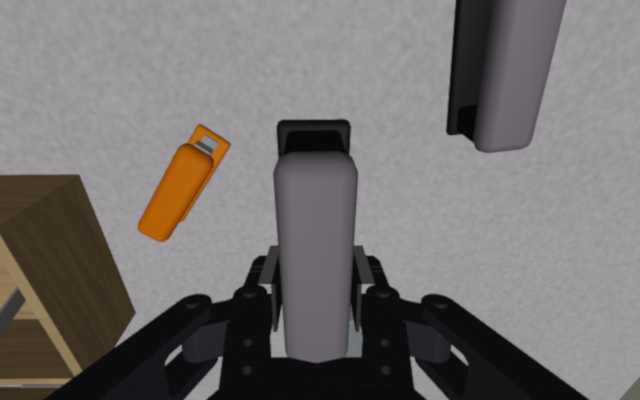

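Lifted: the stapler sits steady in the pads, unchanged in the image at (316,240).

{"method": "send_rows", "body": {"motion": [[[-0.0059,-0.0252,-0.0083],[0,0,0]],[[-0.0059,-0.0252,-0.0083],[0,0,0]],[[-0.0059,-0.0252,-0.0083],[0,0,0]],[[-0.0059,-0.0252,-0.0083],[0,0,0]],[[-0.0059,-0.0252,-0.0083],[0,0,0]],[[-0.0059,-0.0252,-0.0083],[0,0,0]],[[-0.0059,-0.0252,-0.0083],[0,0,0]],[[-0.0059,-0.0252,-0.0083],[0,0,0]]]}}

```text
t: 19.27
tool_pos: [0.5087, 0.1119, 0.2548]
tcp_rot: [-0.017, 0.995, 0.002, 0.101]
ft_force: [0.7, -0.3, -2.7]
opening: 0.37
```

{"method": "send_rows", "body": {"motion": [[[-0.0059,-0.0252,-0.0083],[0,0,0]],[[-0.0059,-0.0252,-0.0083],[0,0,0]],[[-0.0059,-0.0252,-0.0083],[0,0,0]],[[-0.0059,-0.0252,-0.0083],[0,0,0]],[[-0.0059,-0.0252,-0.0083],[0,0,0]],[[-0.0059,-0.0252,-0.0083],[0,0,0]],[[-0.0059,-0.0252,-0.0083],[0,0,0]],[[-0.0059,-0.0252,-0.0083],[0,0,0]],[[0,0,0],[0,0,0]],[[0,0,0],[0,0,0]]]}}

```text
t: 20.1
tool_pos: [0.5486, -0.0888, 0.3287]
tcp_rot: [-0.015, 0.995, 0.002, 0.101]
ft_force: [-0.6, 0.2, -3.3]
opening: 0.363
```

Run:
```python
from h import *
s=r.get_state(); print(s['t'],s['tool_pos'],s['tcp_rot'],s['ft_force'],s['wrist_torque'],s['opening'],s['joints'])
P=r.camera_params('wrist'); cv2.imwrite('pics/w23.png',r.grab_frame('wrist')[:,:,::-1])
cv2.imwrite('pics/t23.png',r.grab_frame('top')[:,:,::-1])
q=R.from_quat(s['tcp_rot']);p3=np.r_[cw([-.015,0,0])[:2]+[.005,-.0006],.13]
rows(p3,q,12)
for y in (-.067,.138): print(proj('wrist',cw([-.093,y,.1]),P))
```

```text
20.1 [ 0.5486 -0.0888  0.3287] [-0.0154  0.9948  0.002   0.101 ] [-0.5585  0.1661 -3.2769] [0.0519 0.3103 0.0031] 0.3627969619659298 [ 0.6043 -0.0171 -0.4939  1.6851 -0.0388  1.2714  1.7192]
n 12 d [-0.002, -0.0, 0.0173] w [0.0001, -0.0001, 0.0003]
[257.1491 112.9995]
[441.7284 110.9036]
```

View pics/w23.png

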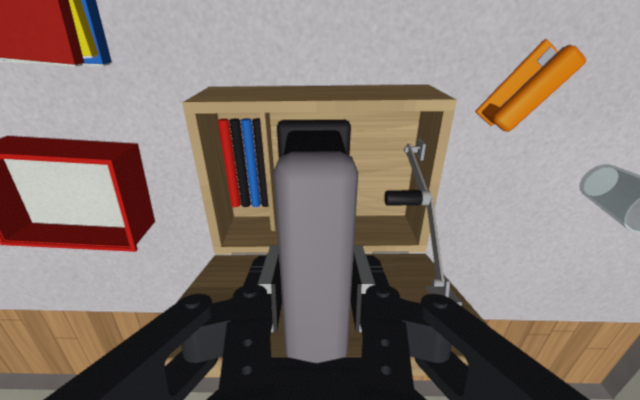

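View pics/t23.png

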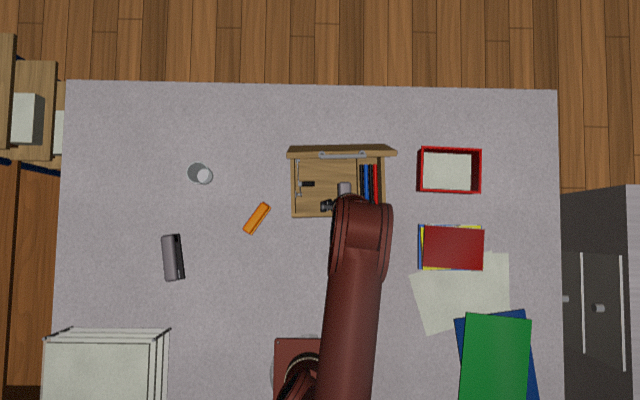

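{"method": "send_rows", "body": {"motion": [[[-0.0019,0,0.0173],[0,0,0]],[[-0.0019,0,0.0173],[0,0,0]],[[-0.0019,0,0.0173],[0,0,0]],[[-0.0019,0,0.0173],[0,0,0]],[[-0.0019,0,0.0173],[0,0,0]],[[-0.0019,0,0.0173],[0,0,0]],[[-0.0019,0,0.0173],[0,0,0]],[[-0.0019,0,0.0173],[0,0,0]],[[-0.0019,0,0.0173],[0,0,0]],[[-0.0019,0,0.0173],[0,0,0]],[[-0.0019,0,0.0173],[0,0,0]],[[-0.0019,0,0.0173],[0,0,0]]]}}

```text
t: 21.2
tool_pos: [0.6126, -0.0834, 0.1288]
tcp_rot: [-0.018, 0.995, 0.002, 0.101]
ft_force: [-0.1, 0.2, -2.9]
opening: 0.368
```

Run:
```python
from h import *
s=r.get_state(); print(s['t'],s['tool_pos'],s['tcp_rot'],s['ft_force'],s['wrist_torque'],s['opening'],s['joints'])
P=r.camera_params('wrist'); cv2.imwrite('pics/w24.png',r.grab_frame('wrist')[:,:,::-1])
cv2.imwrite('pics/s24.png',r.grab_frame('scene')[:,:,::-1])
```

```text
21.2 [ 0.6126 -0.0834  0.1288] [-0.0177  0.9947  0.0023  0.1008] [-0.1161  0.2301 -2.9021] [0.0414 0.3028 0.0048] 0.3678416475604106 [ 0.5228  0.2538 -0.5075  1.8298  0.1364  0.8907  1.5723]
```

View pics/w24.png

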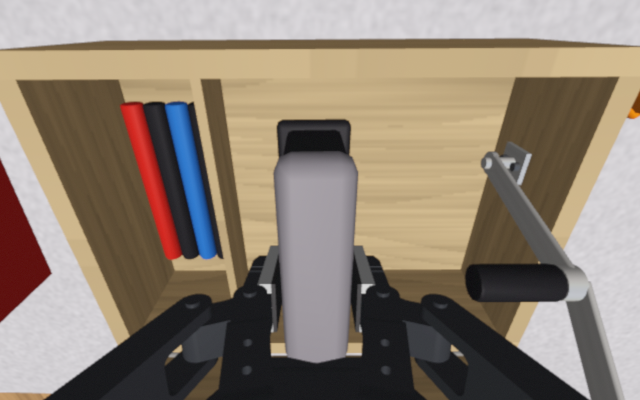

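View pics/s24.png

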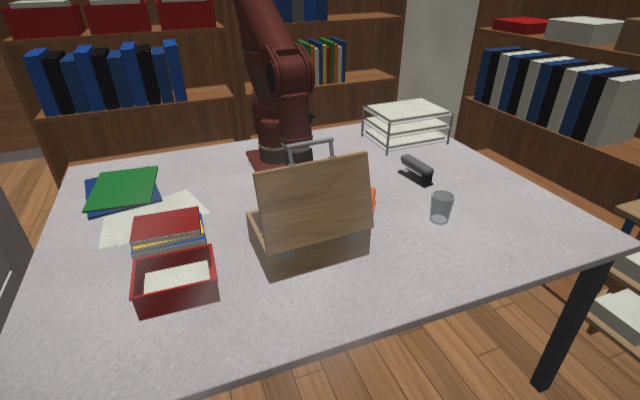

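{"method": "send_rows", "body": {"motion": [[[0.0019,0,0.009],[0,0,0]],[[0.0019,0,0.009],[0,0,0]],[[0.0019,0,0.009],[0,0,0]],[[0.0019,0,0.009],[0,0,0]],[[0.0019,0,0.009],[0,0,0]],[[0.0019,0,0.009],[0,0,0]],[[0.0019,0,0.009],[0,0,0]],[[0,0,0],[0,0,0]]]}}

```text
t: 21.97
tool_pos: [0.6109, -0.0852, 0.0628]
tcp_rot: [-0.017, 0.995, 0.002, 0.099]
ft_force: [-0.4, -0.5, -2.3]
opening: 0.367
```

{"method": "send_rows", "body": {"motion": [[[0.0008,0,0.0039],[0,0,0]],[[0,0,0],[0,0,0]],[[0,0,0],[0,0,0]]]}}

```text
t: 22.22
tool_pos: [0.6125, -0.0852, 0.0615]
tcp_rot: [-0.017, 0.995, 0.002, 0.101]
ft_force: [0.6, -0.6, -2.1]
opening: 0.368
```

{"method": "send_rows", "body": {"motion": [[[0.0006,0,0.003],[0,0,0]],[[0.0004,0,0.002],[0,0,0]],[[0,0,0],[0,0,0]]]}}

```text
t: 22.47
tool_pos: [0.6122, -0.0853, 0.0559]
tcp_rot: [-0.017, 0.995, 0.002, 0.101]
ft_force: [-0.8, -0.0, -3.4]
opening: 0.367
```

{"method": "send_rows", "body": {"motion": [[[0.0003,0,0.0015],[0,0,0]],[[0.0003,0,0.0015],[0,0,0]],[[0,0,0],[0,0,0]]]}}

```text
t: 22.72
tool_pos: [0.6122, -0.0853, 0.0528]
tcp_rot: [-0.017, 0.995, 0.002, 0.101]
ft_force: [-0.6, 0.3, -2.7]
opening: 0.369
```

{"method": "send_rows", "body": {"motion": [[[0.0003,0,0.0012],[0,0,0]],[[0,0,0],[0,0,0]]]}}

```text
t: 22.88
tool_pos: [0.6123, -0.0852, 0.0517]
tcp_rot: [-0.017, 0.995, 0.002, 0.101]
ft_force: [-0.2, 0.7, -3.0]
opening: 0.363
```

{"method": "send_rows", "body": {"motion": [[[0.0003,0,0.0012],[0,0,0]],[[0,0,0],[0,0,0]]]}}

```text
t: 23.05
tool_pos: [0.6125, -0.0853, 0.051]
tcp_rot: [-0.017, 0.995, 0.002, 0.101]
ft_force: [-0.3, -0.6, 0.0]
opening: 0.37
```

{"method": "send_rows", "body": {"motion": [[[0,0,0],[0,0,0]],[[0,0,0],[0,0,0]],[[0,0,0],[0,0,0]],[[0,0,0],[0,0,0]]], "hand": -0.3}}

```text
t: 23.38
tool_pos: [0.6125, -0.0853, 0.0508]
tcp_rot: [-0.017, 0.995, 0.002, 0.101]
ft_force: [-0.2, 0.4, -0.2]
opening: 0.651
```

{"method": "send_rows", "body": {"motion": [[[0,0,-0.006],[0,0,0]],[[0,0,-0.02],[0,0,0]],[[0,0,-0.03],[0,0,0]],[[0,0,-0.035],[0,0,0]],[[0,0,-0.035],[0,0,0]],[[0,0,-0.03],[0,0,0]],[[0,0,-0.015],[0,0,0]]]}}

```text
t: 23.97
tool_pos: [0.5788, -0.0864, 0.2232]
tcp_rot: [-0.017, 0.994, 0.001, 0.104]
ft_force: [0.7, -0.1, 0.1]
opening: 0.648
```

Run:
```python
from h import *
import pickle
s=r.get_state(); print(s['t'],s['tool_pos'],s['tcp_rot'],s['ft_force'],s['opening'],s['joints'])
P=r.camera_params('wrist'); cv2.imwrite('pics/w25.png',r.grab_frame('wrist')[:,:,::-1]); pickle.dump(P,open('w25.pkl','wb'))
```

```text
23.9667 [ 0.5788 -0.0864  0.2232] [-0.0168  0.9945  0.0011  0.1035] [ 0.7016 -0.0943  0.0824] 0.6481500467867649 [ 0.584   0.0963 -0.5247  1.7954  0.0332  1.0563  1.6576]
```

View pics/w25.png

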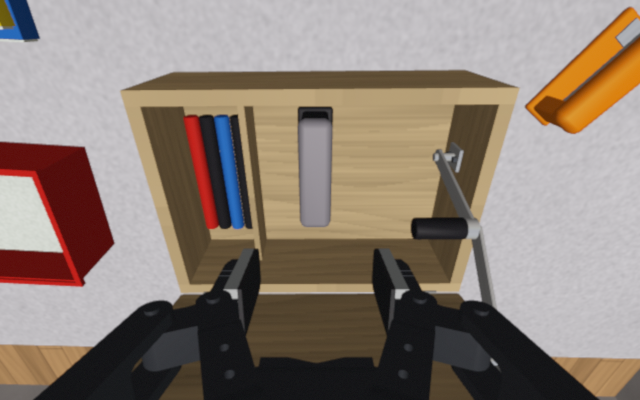

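Run:
```python
from h import *
import pickle
P=pickle.load(open('w25.pkl','rb'))
print('stapler rear', onz('wrist',(316,108),.023,P), 'chest ctr',cw([0,0,0]))
def inchest(p): 
    c,s=np.cos(YAW),np.sin(YAW); d=np.array(p)-CH; return np.array([c*d[0]+s*d[1],-s*d[0]+c*d[1],d[2]])
print(inchest(onz('wrist',(316,108),.023,P)),inchest(onz('wrist',(316,226),.07,P)))
print('knob tip',ony((415,228.5),.074,'wrist',P),'root',ony((470,228.5),.114,'wrist',P))
print('pin',ony((438,156),.114,'wrist',P))
for z in (.11,.12,.13,.14): print(z,[inchest(onz('wrist',u,z,P)) for u in [(413,228.5),(468,228.5)]])
a=cv2.imread('pics/w25.png'); cv2.imwrite('pics/w25c.png',cv2.resize(a[80:320,390:530],None,fx=2.5,fy=2.5,interpolation=cv2.INTER_CUBIC))
```

```text
stapler rear [ 0.5504 -0.0869  0.023 ] chest ctr [ 0.6235 -0.083   0.    ]
[-0.0732 -0.0008  0.023 ] [ 0.0393 -0.0017  0.07  ]
knob tip [-0.0124  0.074   0.1497] root [-0.0142  0.114   0.1527]
pin [-0.0383  0.114   0.0682]
0.11 [array([0.0153, 0.087 , 0.11  ]), array([0.0157, 0.1372, 0.11  ])]
0.12 [array([0.0083, 0.0834, 0.12  ]), array([0.0087, 0.1314, 0.12  ])]
0.13 [array([0.0013, 0.0797, 0.13  ]), array([0.0017, 0.1256, 0.13  ])]
0.14 [array([-0.0057,  0.076 ,  0.14  ]), array([-0.0053,  0.1198,  0.14  ])]
```

View pics/w25c.png

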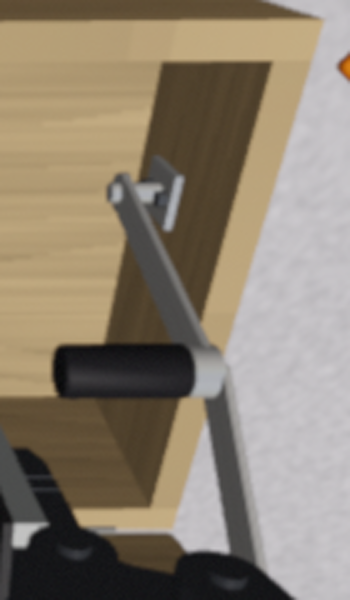

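Run:
```python
from h import *
q=rot(np.pi/2+YAW,-.3)
s=r.get_state()
pA=cw([-.055,.080,.20]); pB=cw([-.050,.080,.1156])
rows(pA,q,8); rows(pB,q,6,pA,q); print(pA,pB)
```

```text
n 8 d [0.0021, 0.0102, 0.0027] w [-0.0005, -0.0113, -0.001]
n 6 d [0.0034, 0.0, 0.0137] w [0.0, 0.0, 0.0]
[ 0.5652 -0.0054  0.2   ] [ 0.5702 -0.0052  0.1156]
```

{"method": "send_rows", "body": {"motion": [[[0.0021,0.0102,0.0027],[0,-0.0113,-0.001]],[[0.0021,0.0102,0.0027],[0,-0.0113,-0.001]],[[0.0021,0.0102,0.0027],[0,-0.0113,-0.001]],[[0.0021,0.0102,0.0027],[0,-0.0113,-0.001]],[[0.0021,0.0102,0.0027],[0,-0.0113,-0.001]],[[0.0021,0.0102,0.0027],[0,-0.0113,-0.001]],[[0.0021,0.0102,0.0027],[0,-0.0113,-0.001]],[[0.0021,0.0102,0.0027],[0,-0.0113,-0.001]]], "hand": 1}}

```text
t: 24.68
tool_pos: [0.5635, -0.0041, 0.1926]
tcp_rot: [-0.021, 0.989, 0.002, 0.146]
ft_force: [1.1, -0.4, 0.4]
opening: -0.003
```

{"method": "send_rows", "body": {"motion": [[[0.0034,0,0.0137],[0,0,0]],[[0.0034,0,0.0137],[0,0,0]],[[0.0034,0,0.0137],[0,0,0]],[[0.0034,0,0.0137],[0,0,0]],[[0.0034,0,0.0137],[0,0,0]],[[0.0034,0,0.0137],[0,0,0]],[[0,0,0],[0,0,0]]]}}

```text
t: 25.27
tool_pos: [0.5662, -0.0047, 0.1056]
tcp_rot: [-0.021, 0.989, 0.003, 0.144]
ft_force: [0.1, 0.9, -0.3]
opening: 0.0
```

```bash
cat >> h.py <<'E'
def inchest(p): 
    c,s=np.cos(YAW),np.sin(YAW); d=np.array(p)-CH; return np.array([c*d[0]+s*d[1],-s*d[0]+c*d[1],d[2]])
def st():
    s=r.get_state(); c,sn=np.cos(YAW),np.sin(YAW); f=s['ft_force']; print(s['t'],'tcp chest',inchest(s['tool_pos']),'q',s['tcp_rot'],'f',f,'open',s['opening'])
E
python3 - <<'E'
from h import *
import pickle
st(); print(r.get_state()['joints'])
P=r.camera_params('wrist'); cv2.imwrite('pics/w26.png',r.grab_frame('wrist')[:,:,::-1]); pickle.dump(P,open('w26.pkl','wb'))
E
```

```text
25.2667 tcp chest [-0.054   0.0806  0.1056] q [-0.0206  0.9894  0.0027  0.1439] f [ 0.0596  0.8834 -0.2684] open 0.0003129537472991056
[ 0.4892  0.1277 -0.5936  2.0448  0.1325  0.7056  1.4334]
```

View pics/w26.png

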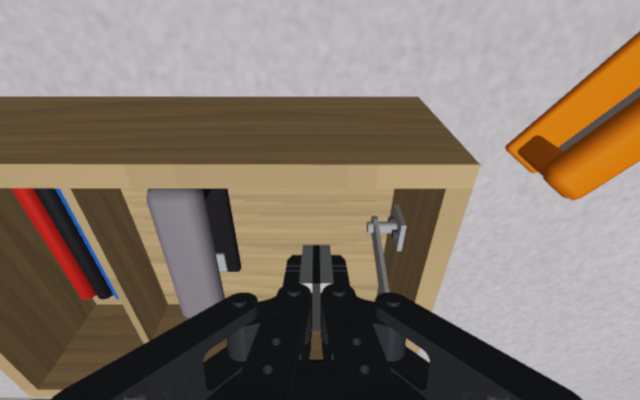

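{"method": "send_rows", "body": {"motion": [[[-0.0017,0,-0.0057],[0,0,0]],[[-0.0048,0,0.0014],[0,0,0]],[[-0.0048,0,0.0014],[0,0,0]],[[-0.0038,0,0.0011],[0,0,0]],[[-0.0028,0,0.0008],[0,0,0]]]}}

```text
t: 25.73
tool_pos: [0.5859, -0.0046, 0.1154]
tcp_rot: [-0.02, 0.989, 0.002, 0.146]
ft_force: [0.8, 0.6, -0.4]
opening: 0.0
```

Run:
```python
from h import *
st()
```

```text
25.7333 tcp chest [-0.0343  0.0799  0.1154] q [-0.0204  0.989   0.0022  0.1464] f [ 0.7733  0.6184 -0.4046] open 0.00011453619647864634
```

{"method": "send_rows", "body": {"motion": [[[-0.0029,0,0.0009],[0,0,0]],[[-0.0029,0,0.0009],[0,0,0]]]}}

```text
t: 25.9
tool_pos: [0.5912, -0.0043, 0.1146]
tcp_rot: [-0.02, 0.989, 0.002, 0.146]
ft_force: [-0.5, -0.2, -1.0]
opening: 0.002
```

{"method": "send_rows", "body": {"motion": [[[-0.0029,0,0.0009],[0,0,0]],[[-0.0029,0,0.0009],[0,0,0]]]}}

```text
t: 26.07
tool_pos: [0.5972, -0.0041, 0.1145]
tcp_rot: [-0.02, 0.989, 0.002, 0.146]
ft_force: [1.1, -0.7, 0.2]
opening: -0.005
```

{"method": "send_rows", "body": {"motion": [[[-0.0026,0,0.0016],[0,0,0]],[[-0.0026,0,0.0016],[0,0,0]]]}}

```text
t: 26.23
tool_pos: [0.6029, -0.0039, 0.1128]
tcp_rot: [-0.02, 0.989, 0.002, 0.145]
ft_force: [-1.6, 0.7, 0.7]
opening: 0.003
```

{"method": "send_rows", "body": {"motion": [[[-0.0026,0,0.0016],[0,0,0]],[[-0.0026,0,0.0016],[0,0,0]]]}}

```text
t: 26.4
tool_pos: [0.6087, -0.0036, 0.1111]
tcp_rot: [-0.02, 0.989, 0.002, 0.145]
ft_force: [-1.1, 0.0, 0.5]
opening: -0.002
```

Run:
```python
from h import *
st()
cv2.imwrite('pics/t27.png',cv2.resize(r.grab_frame('top')[120:240,270:410,::-1],None,fx=4,fy=4,interpolation=cv2.INTER_CUBIC))
```

```text
26.4 tcp chest [-0.0115  0.0799  0.1111] q [-0.0205  0.9892  0.0022  0.1454] f [-1.1379  0.0416  0.4511] open -0.002465811100713156
```

View pics/t27.png

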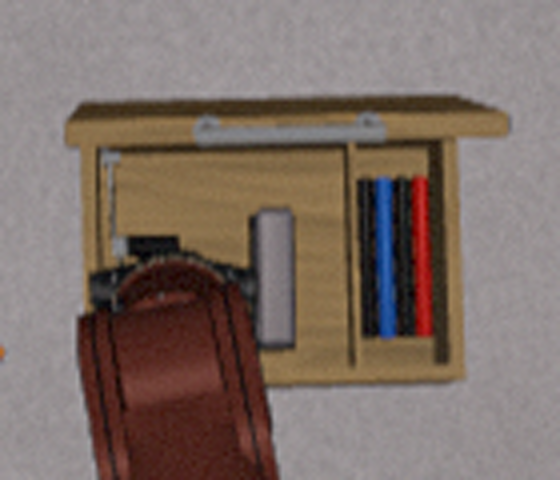

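Run:
```python
from h import *
for u in [(127,244),(180,244)]: print(inchest(onz('top',(270+u[0]/4-.4,120+u[1]/4-.4),.13)))
```

```text
[0.0041 0.1133 0.13  ]
[0.0031 0.0724 0.13  ]
```

{"method": "send_rows", "body": {"motion": [[[-0.0023,0,0.0019],[0,0,0]],[[-0.0023,0,0.0019],[0,0,0]]]}}

```text
t: 26.62
tool_pos: [0.6145, -0.0034, 0.1091]
tcp_rot: [-0.02, 0.989, 0.002, 0.146]
ft_force: [-1.2, 0.2, 1.4]
opening: -0.0
```

{"method": "send_rows", "body": {"motion": [[[-0.0022,0,0.002],[0,0,0]],[[-0.0021,0,0.0021],[0,0,0]]]}}

```text
t: 26.78
tool_pos: [0.62, -0.0032, 0.1064]
tcp_rot: [-0.02, 0.989, 0.002, 0.146]
ft_force: [-1.3, 1.0, 0.1]
opening: 0.001
```

Run:
```python
from h import *
st()
cv2.imwrite('pics/t28.png',cv2.resize(r.grab_frame('top')[120:240,270:410,::-1],None,fx=4,fy=4,interpolation=cv2.INTER_CUBIC))
```

```text
26.7833 tcp chest [-0.0002  0.0799  0.1064] q [-0.0205  0.9891  0.0022  0.146 ] f [-1.2777  0.978   0.1153] open 0.0007545761499225415
```

View pics/t28.png

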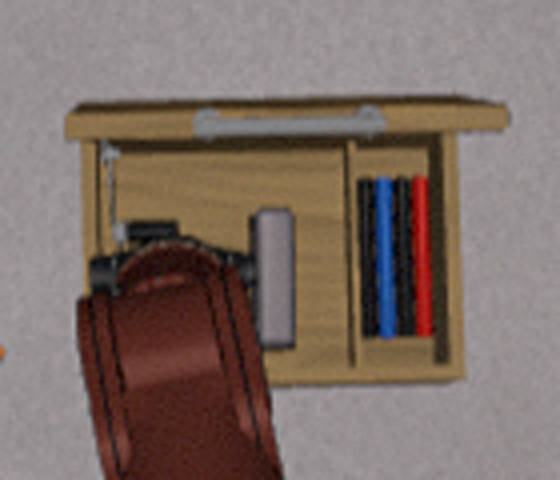

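{"method": "send_rows", "body": {"motion": [[[-0.002,0,0.0022],[0,0,0]],[[-0.002,0,0.0022],[0,0,0]]]}}

```text
t: 27.0
tool_pos: [0.6249, -0.003, 0.1033]
tcp_rot: [-0.02, 0.989, 0.002, 0.146]
ft_force: [-0.9, 0.0, 0.1]
opening: -0.003
```

{"method": "send_rows", "body": {"motion": [[[-0.0019,0,0.0023],[0,0,0]],[[-0.0019,0,0.0023],[0,0,0]]]}}

```text
t: 27.17
tool_pos: [0.6299, -0.0028, 0.0999]
tcp_rot: [-0.02, 0.989, 0.002, 0.146]
ft_force: [-1.1, -0.5, -0.2]
opening: -0.003
```

Run:
```python
from h import *
st()
cv2.imwrite('pics/t29.png',cv2.resize(r.grab_frame('top')[120:240,270:410,::-1],None,fx=4,fy=4,interpolation=cv2.INTER_CUBIC))
```

```text
27.1667 tcp chest [0.0097 0.0799 0.0999] q [-0.0204  0.9891  0.0022  0.1458] f [-1.103  -0.5302 -0.2305] open -0.0027387393935603493
```

View pics/t29.png

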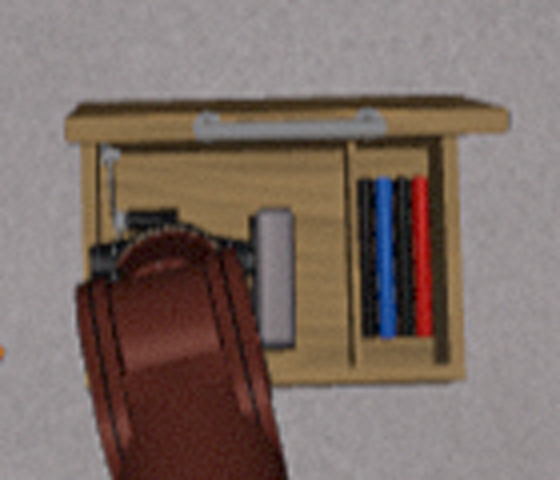

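{"method": "send_rows", "body": {"motion": [[[-0.0018,0,0.0024],[0,0,0]],[[-0.0017,0,0.0025],[0,0,0]],[[-0.0016,0,0.0025],[0,0,0]]]}}

```text
t: 27.47
tool_pos: [0.6368, -0.0025, 0.0943]
tcp_rot: [-0.02, 0.989, 0.002, 0.146]
ft_force: [-1.5, -0.2, 0.9]
opening: 0.002
```

{"method": "send_rows", "body": {"motion": [[[-0.0015,0,0.0026],[0,0,0]],[[-0.0015,0,0.0026],[0,0,0]]]}}

```text
t: 27.63
tool_pos: [0.641, -0.0024, 0.09]
tcp_rot: [-0.02, 0.989, 0.002, 0.146]
ft_force: [-2.6, 0.3, 0.9]
opening: -0.002
```

Run:
```python
from h import *
st()
cv2.imwrite('pics/t30.png',cv2.resize(r.grab_frame('top')[120:240,270:410,::-1],None,fx=4,fy=4,interpolation=cv2.INTER_CUBIC))
```

```text
27.6333 tcp chest [0.0209 0.0798 0.09  ] q [-0.0204  0.9891  0.0022  0.1456] f [-2.553   0.3435  0.8861] open -0.001988517778240068
```

View pics/t30.png

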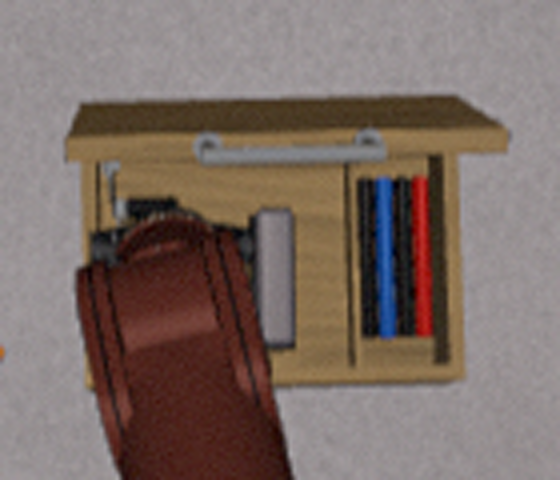

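{"method": "send_rows", "body": {"motion": [[[-0.0014,0,0.0027],[0,0,0]],[[-0.0014,0,0.0027],[0,0,0]],[[-0.0013,0,0.0027],[0,0,0]]]}}

```text
t: 27.93
tool_pos: [0.6471, -0.0021, 0.0834]
tcp_rot: [-0.02, 0.989, 0.002, 0.145]
ft_force: [-4.0, -0.3, 1.9]
opening: 0.001
```

Run:
```python
from h import *
st()
cv2.imwrite('pics/t31.png',cv2.resize(r.grab_frame('top')[120:240,270:410,::-1],None,fx=4,fy=4,interpolation=cv2.INTER_CUBIC))
```

```text
27.9333 tcp chest [0.027  0.0798 0.0834] q [-0.0204  0.9892  0.0022  0.1454] f [-3.9687 -0.2703  1.9338] open 0.001484705927724293
```

View pics/t31.png

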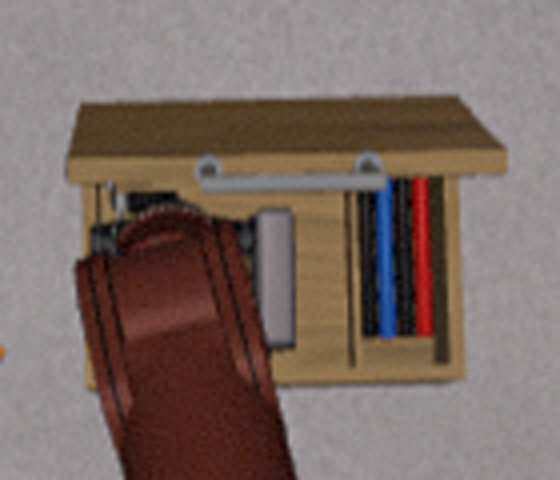

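{"method": "send_rows", "body": {"motion": [[[0.0383,0,-0.0116],[0,0,0]],[[0.0383,0,-0.0116],[0,0,0]],[[0.0092,0,-0.0387],[0,0,0]],[[0.015,0,-0.037],[0,0,0]],[[0.021,0,-0.034],[0,0,0]],[[0.03,0,-0.026],[0,0,0]],[[0.03,0,-0.026],[0,0,0]]]}}

```text
t: 28.57
tool_pos: [0.4196, -0.0109, 0.2102]
tcp_rot: [-0.021, 0.989, 0.002, 0.147]
ft_force: [0.2, -0.5, 0.4]
opening: -0.001
```

Run:
```python
from h import *
st()
cv2.imwrite('pics/t32.png',r.grab_frame('top')[:,:,::-1])
cv2.imwrite('pics/s32.png',r.grab_frame('scene')[:,:,::-1])
```

```text
28.5667 tcp chest [-0.2007  0.0806  0.2102] q [-0.0207  0.9889  0.0024  0.1474] f [ 0.1752 -0.5337  0.4403] open -0.0012053032259109417
```

View pics/t32.png

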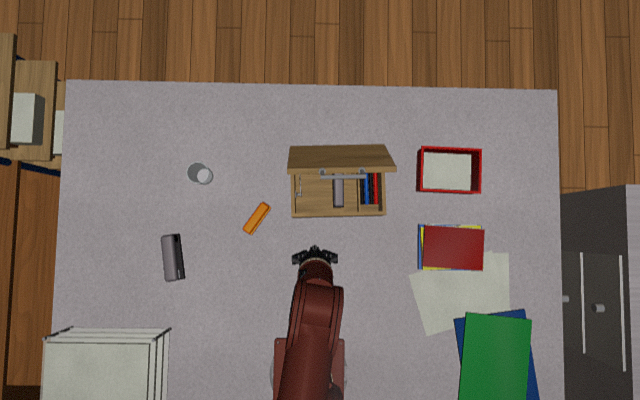

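View pics/s32.png

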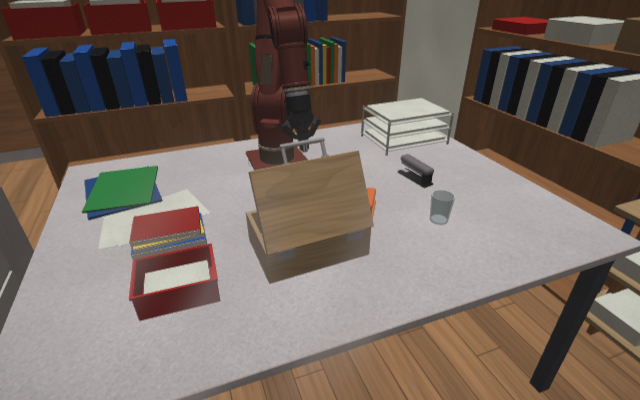

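{"method": "send_rows", "body": {"motion": [[[0,0,-0.03],[0,0,0]],[[0,0,-0.03],[0,0,0]],[[0,0,0],[0,0,0]],[[0,0,0],[0,0,0]],[[0,0,0],[0,0,0]],[[0,0,0],[0,0,0]],[[0,0,0],[0,0,0]],[[0,0,0],[0,0,0]],[[0,0,0],[0,0,0]],[[0,0,0],[0,0,0]],[[0,0,0],[0,0,0]],[[0,0,0],[0,0,0]]]}}

```text
t: 29.67
tool_pos: [0.4159, -0.0105, 0.2336]
tcp_rot: [-0.022, 0.989, 0.002, 0.146]
ft_force: [-0.4, 0.2, 0.1]
opening: 0.0
```

Run:
```python
from h import *
st()
cv2.imwrite('pics/t33.png',r.grab_frame('top')[100:300,180:500,::-1])
```

```text
29.6667 tcp chest [-0.2044  0.0812  0.2336] q [-0.0219  0.9891  0.0017  0.1456] f [-0.3548  0.1781  0.1491] open 0.00035789416046029575
```

View pics/t33.png

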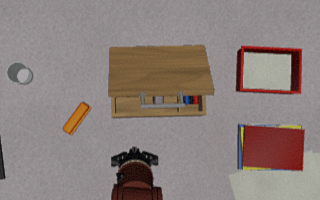

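The lid is sinking by itself, its front edge now at row 93 in the crop, so I'll wait for it.

{"method": "send_rows", "body": {"motion": [[[0,0,0],[0,0,0]],[[0,0,0],[0,0,0]],[[0,0,0],[0,0,0]],[[0,0,0],[0,0,0]],[[0,0,0],[0,0,0]],[[0,0,0],[0,0,0]],[[0,0,0],[0,0,0]],[[0,0,0],[0,0,0]],[[0,0,0],[0,0,0]],[[0,0,0],[0,0,0]],[[0,0,0],[0,0,0]],[[0,0,0],[0,0,0]]]}}

```text
t: 30.72
tool_pos: [0.4158, -0.0103, 0.2336]
tcp_rot: [-0.022, 0.989, 0.002, 0.146]
ft_force: [-0.0, -0.7, 0.3]
opening: 0.002
```

{"method": "send_rows", "body": {"motion": [[[0,0,0],[0,0,0]],[[0,0,0],[0,0,0]],[[0,0,0],[0,0,0]],[[0,0,0],[0,0,0]],[[0,0,0],[0,0,0]],[[0,0,0],[0,0,0]],[[0,0,0],[0,0,0]],[[0,0,0],[0,0,0]],[[0,0,0],[0,0,0]],[[0,0,0],[0,0,0]],[[0,0,0],[0,0,0]],[[0,0,0],[0,0,0]]]}}

```text
t: 31.72
tool_pos: [0.4159, -0.0103, 0.2337]
tcp_rot: [-0.022, 0.989, 0.002, 0.146]
ft_force: [0.4, 0.8, -0.4]
opening: -0.003
```

{"method": "send_rows", "body": {"motion": [[[0,0,0],[0,0,0]],[[0,0,0],[0,0,0]],[[0,0,0],[0,0,0]],[[0,0,0],[0,0,0]],[[0,0,0],[0,0,0]],[[0,0,0],[0,0,0]],[[0,0,0],[0,0,0]],[[0,0,0],[0,0,0]],[[0,0,0],[0,0,0]],[[0,0,0],[0,0,0]],[[0,0,0],[0,0,0]],[[0,0,0],[0,0,0]]]}}

```text
t: 32.72
tool_pos: [0.4159, -0.0103, 0.2336]
tcp_rot: [-0.022, 0.989, 0.002, 0.146]
ft_force: [-0.8, 0.2, 0.2]
opening: 0.0
```

{"method": "send_rows", "body": {"motion": [[[0,0,0],[0,0,0]],[[0,0,0],[0,0,0]],[[0,0,0],[0,0,0]],[[0,0,0],[0,0,0]],[[0,0,0],[0,0,0]],[[0,0,0],[0,0,0]],[[0,0,0],[0,0,0]],[[0,0,0],[0,0,0]],[[0,0,0],[0,0,0]],[[0,0,0],[0,0,0]],[[0,0,0],[0,0,0]],[[0,0,0],[0,0,0]]]}}

```text
t: 33.72
tool_pos: [0.4159, -0.0103, 0.2336]
tcp_rot: [-0.022, 0.989, 0.002, 0.146]
ft_force: [-0.3, -0.2, -0.5]
opening: 0.002
```

Run:
```python
from h import *
st()
a=r.grab_frame('top')[:,:,::-1]; b=r.grab_frame('scene')[:,:,::-1]
cv2.imwrite('pics/t34.png',cv2.resize(a[140:240,280:400],None,fx=6,fy=6,interpolation=cv2.INTER_CUBIC)); cv2.imwrite('pics/s34.png',b)
cv2.imwrite('pics/s34c.png',cv2.resize(b[170:280,235:385],None,fx=5,fy=5,interpolation=cv2.INTER_CUBIC))
```

```text
33.7167 tcp chest [-0.2044  0.0813  0.2336] q [-0.022   0.9891  0.0017  0.1457] f [-0.336  -0.1607 -0.5373] open 0.0022754513907780284
```

View pics/t34.png

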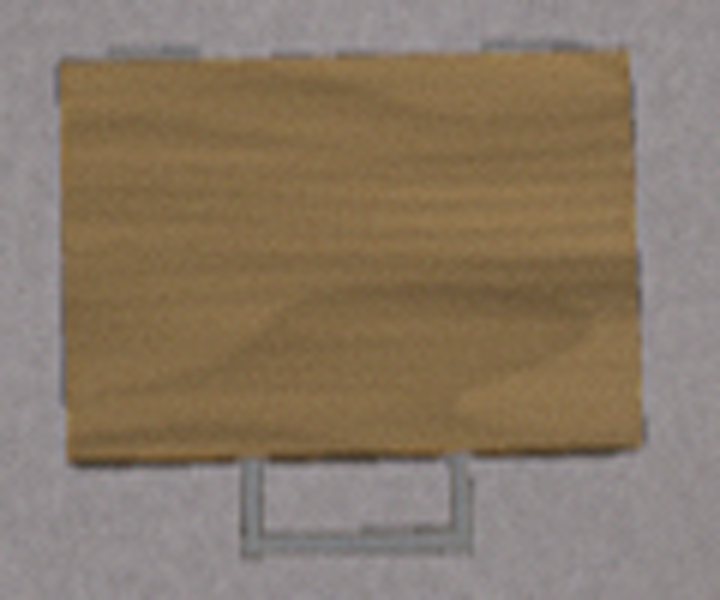

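View pics/s34c.png

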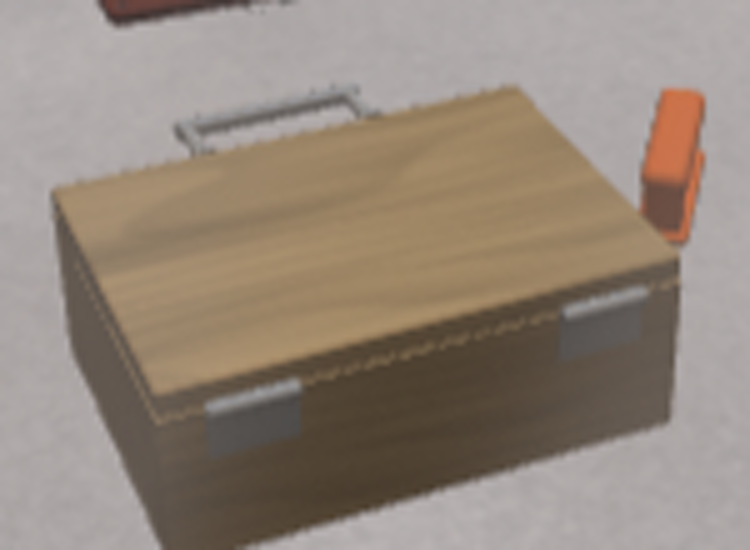

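View pics/s34.png

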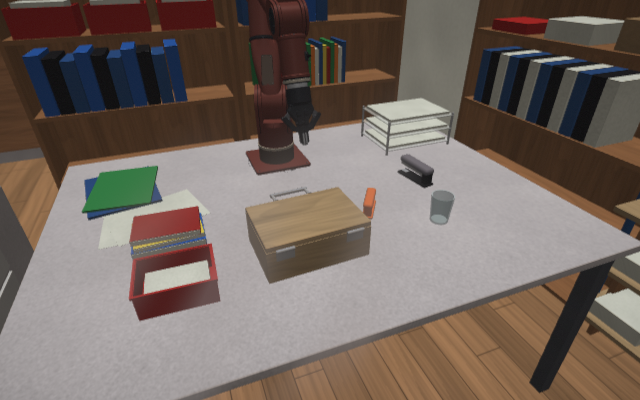

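Run:
```python
from h import *
a=cv2.imread('pics/s34.png').astype(int);b=cv2.imread('pics/scene0.png').astype(int)
d=np.abs(a-b).max(2)>40; print('chest',d[170:280,235:360].sum(),'jar',d[185:230,425:460].sum(),'books+basket',d[200:320,120:225].sum())
r.sign_off()
```

```text
chest 0 jar 0 books+basket 0
the job is handed in; nothing more can be done
```

The stapler is in the chest and the lid is shut over the folded stay. I handed the job in at about 34 s, well under the 72 s limit; signing off gives no verdict.

- **Opening:** I raised the lid by its handle. The dead point came as a firm stop at about 1.336 rad. The sideways pull at the handle read about 6 N there, against the 16 N limit. I eased the lid down about 0.05 rad until the stay took the load, and it stayed up after I let go.
- **Stapler:** I took the smaller grey stapler, not the orange or the large dark one. It went onto the floor of the large bay at about x −15, y −1 mm in the chest frame. The wrist camera showed it upright and clear of the stay and the divider. That was its last direct check, since the lid now covers it.
- **Closing:** I pushed the knob through the dead point with shut fingers, reading about 4 N at most. I then pulled clear, and the lid sank shut by itself within about 5 s.

**Last checks:** in the final scene picture, the chest, jar, books and basket areas show no visible change from the start, and the lid looks fully shut. The arm stands clear, with the force reading near zero. None of my checks failed. I could not see the stay or its foot bracket after closing; the low forces are my only evidence that the bracket did not slip.

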